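# Stack the cork heel lift and weight the round pad for gluing

### The arm

A 6-joint arm with a two-finger parallel gripper is mounted at the origin on the work surface. World frame = base frame: x ahead of the robot, y to its left, z up, the work surface at z = 0. Lengths are in m, angles in rad, forces in N, time in s.
With the tool pointing down it reaches from about 0.35 to 0.975 m from the base axis. Payload 17.4 kg.
Tool frame: the origin (TCP) lies between the finger pads; the fingertips stand arm.nose_length ahead of it and the grasp point (between the pads) lies 2 mm behind it (arm.nose_length is the distance from the TCP to the fingertips, in m); z points along the fingers, y is the direction in which the jaws open and shut (so a half turn about z gives the same grasp; the last joint's range is limited). The gripper opens to 85 mm and grips with 20 to 120 N. Pads are 22 mm wide; open, the fingers measure 114 mm over their backs; the gripper's body (76 mm by 85 mm) begins 54 mm behind the grasp point. The pads swing forward as they close: fully open they stand 13 mm farther back than shut.
Start: joints at [1.22, 0.116, 1.442, -0, 1.584, -0.038], TCP at [0.208, 0.642, 0.248] pointing down, gripper open.
Joint ranges: [-2.83, 2.83], [-0.83, 2.19], [0.07, 2.5], [-1.14, 4.28], [0.01, 3], [-2.97, 2.97]. Speed limits (rad/s): [1.89, 1.89, 2.22, 3.14, 3.14, 3.14].

### API

Orientations are given as a 3x3 rotation matrix whose columns are the frame's x, y, z axes.
In Python, from workcell import arm gives the robot as it stands. The module is installed in compiled form; this text tells all that it offers.
- The arm moves only by the shell command python3 -m inch 'ROWS'. ROWS is text: rows parted by semicolons, each of 5 numbers parted by spaces: the opening, from -1 (shut) to 1 (fully open), then the shift along the tool's x, y, z in m, then the turn about the tool's z in degrees. A call has 1 to 5 rows; each row is the pose to reach, as a shift and turn from the pose commanded when the call began, along the tool's axes at that moment; what a row does not reach only later rows make up. A row lasts 1/12 s, in which the tool goes at most 41.7 mm and 7.16 degrees, less where a joint would pass 70% of its speed; a pose out of reach is approached as far as the arm can. A call with a gripper value outside its range is refused whole. The fingers move at their own pace and stop on an object; the grip force is fixed at half the most. Time passes only in rows, so rows that repeat a pose let the fingers close. It gives the time, the measured TCP pose, the force and the opening at its end, in the units of the state.
- arm.sense(): the state, without advancing time (a new reading comes with each control period).
- arm.get_image(name): name is "side" or "top"; returns (picture, depth): 480x640x3 uint8, blue, green, red; 480x640 float32, m along the optical axis (not along the pixel's ray), 0 where there is no reading.
- arm.camera_model(name): a dict with "vertical_fov" (degrees; the focal length in pixels is half the picture's height over the tangent of half this angle, whatever the lens; pixels are square), "cx", "cy" (the principal point, pixels), "D" ([k1, k2, p1, p2, k3] as OpenCV has them; the pictures are not rectified), "R" (3x3) and "t" (3): a world point X has camera coordinates R X + t. Camera axes: x right, y down, z forward; pixel columns grow to the right and rows downward; lengths in m; the calibration is good to about 2 mm. A picture is of the moment at which its call begins. camera_model takes no time and is no camera call.
- arm.hand_in(): hands the job in, once; it reports no verdict.
Trained networks look in the newest picture that a camera, given by its name, has taken for a name from the list of things; names that differ only in an ending like _2 or _b are one class to them, and where a whole thing is asked for, a point or a joint stands for the part that bears it (a point fixed in the world has none). Each returns a list of dicts, best first, with "score" (0 to 1); they miss things now and then, are a little off and sometimes report something else, mostly with a low value. They report only what shows in the picture. A call takes as long as a camera call. They do not tell look-alikes from the thing itself.
- arm.look_for(label, camera): "bbox" ([left, top, width, height] as shares, 0 to 1, of the picture: columns of its width, rows of its height, round what is visible of it).
The state is a dict: "t": time; "joint_pos": joint angles; "joint_vel": joint speeds; "joint_efforts": joint torques, N m; "tcp_pos": TCP position; "eef_rot": TCP orientation; "force": force on the tool from outside, world axes, zero at the start; "wrist_torque": the same for the moment, N m; "grip_width": opening from 0.0 (shut) to 1.0 (fully open).
Only numpy, scipy, OpenCV 4.12 (cv2) and the standard library are available. Lean on these libraries where they do the work, as an engineer would, in place of code of your own. Each camera call takes 0.05 s, during which the arm holds its last target.

### The job

Lay up the insole parts one after another: press the largest cork heel block fully home in the heel-shaped tray, stack the middle-sized block on it and the smallest on that, each the same way round, with its straight edge flush with the one below and centred side to side. After that press the round cork pad fully home in the round tray, and last stand the steel weight upright and centred on the pad. Leave everything released and at rest, and do not knock over the glue jar.

Things in the scene. Friction and masses are not known exactly. Their poses are not given: they have to be found in the camera images.
- heel_large: The largest of three loose tan cork heel blocks, D-shaped seen from above: 72 mm long, 60 mm wide, 24 mm high, about 55 g. Origin: on its underside, at the middle of its straight edge. x points from the straight edge to the rounded end (the block spans x = 0 to 72 mm), y across the width, z up. The long sides are straight and parallel from x = 0 to 42 mm, then a half circle of radius 30 mm.
- heel_middle: The middle-sized of three loose tan cork heel blocks, D-shaped seen from above: 58 mm long, 48 mm wide, 18 mm high, about 30 g. Origin: on its underside, at the middle of its straight edge. x points from the straight edge to the rounded end (the block spans x = 0 to 58 mm), y across the width, z up. The long sides are straight and parallel from x = 0 to 34 mm, then a half circle of radius 24 mm.
- heel_small: The smallest of three loose tan cork heel blocks, D-shaped seen from above: 44 mm long, 36 mm wide, 18 mm high, about 20 g. Origin: on its underside, at the middle of its straight edge. x points from the straight edge to the rounded end (the block spans x = 0 to 44 mm), y across the width, z up. The long sides are straight and parallel from x = 0 to 26 mm, then a half circle of radius 18 mm.
- round_pad: Loose round tan cork pad, 56 mm across, 24 mm high, about 45 g. Origin at the centre of its underside, z up.
- weight: Loose steel pressing weight, about 0.42 kg: a disc 50 mm across and 20 mm high with an upright round grip 26 mm across on top of it, 50 mm high in all. Origin at the centre of its underside, z up.
- heel_tray: Fixed grey board (116 x 104 x 6 mm) with a black lip round a D-shaped cutout for the largest heel block. Origin at table height, below the middle of the cutout's straight edge; x to its rounded end. Home: block's origin over this origin, same x, underside on the floor 6 mm above it. Cutout 9 mm deep (lip top at 15 mm), 2 mm play all round at the floor, flaring to 7 mm at the mouth; lip 8 mm thick.
- round_tray: Fixed tray for the round pad: a grey square base board 100 x 100 x 6 mm with a black round lip. Origin at table height below the centre of the round cutout, z up. Its floor is 6 mm above the origin and 60 mm across, it is 9 mm deep (lip top 15 mm above the table) and flares to 70 mm across at its mouth. The lip is about 8 mm thick.
- glue_jar: Loose brown glass glue jar with a steel cap, about 52 mm across and 62 mm high, standing upright between the trays. Not to be knocked over. Origin at the centre of its underside, z up.
Things that resemble listed ones, but are neither listed nor needed, are in the scene too. Leave any pink look-alike of the round_pad alone.

How it is judged:
By the outcome, as a careful person would: the job done as asked, in the order asked, and still so for the second after the job is handed in, with the robot touching nothing.
It also fails if it takes over 141 s, if anything falls off the work surface, if the arm or the gripper's body presses on something with over 40 N, if the wrist force passes 120 N, or if a joint passes its speed limit or range.

## Working session

There is one attempt and no reset: what is moved stays moved. The work goes in short steps, Python scripts to look and compute and a shell command to move; the robot and the scene stay as the last step left them, time stands still between calls to the robot, and variables do not carry over. Pictures are saved under pics/ and viewed, and the job is handed in when it is done.

```bash
ls; mkdir -p pics; cat > h.py <<'E'
import numpy as np, cv2
from workcell import arm
def snap(n,tag):
    im,d=arm.get_image(n); np.savez(''+n+'.npz',im=im,d=d); cv2.imwrite(f'pics/{tag}.png',im); return im,d
def cam(n):
    m=arm.camera_model(n); f=240/np.tan(np.radians(m['vertical_fov'])/2)
    K=np.array([[f,0,m['cx']],[0,f,m['cy']],[0,0,1.]]); return K,np.array(m['D'],float),np.array(m['R']),np.array(m['t'])
def rays(n,uv):
    K,D,R,t=cam(n); p=cv2.undistortPoints(np.array(uv,float).reshape(-1,1,2),K,D).reshape(-1,2)
    return np.c_[p,np.ones(len(p))],R,t
def at_z(n,uv,z):
    r,R,t=rays(n,uv); o=-R.T@t; d=r@R; s=(z-o[2])/d[:,2]; return o+d*s[:,None]
def cloud(n,d):
    v,u=np.nonzero(d>0); r,R,t=rays(n,np.c_[u,v]); X=(r*d[v,u][:,None]-t)@R
    P=np.full(d.shape+(3,),np.nan); P[v,u]=X; return P
def proj(n,X):
    K,D,R,t=cam(n); return cv2.projectPoints(np.array(X,float).reshape(-1,3),cv2.Rodrigues(R)[0],t,K,D)[0].reshape(-1,2)
E
python3 - <<'E'
from h import *
for n in ['top','side']:
    im,d=snap(n,n+'0'); K,D,R,t=cam(n); print(n,K[0,0],D,-R.T@t,R.round(3).tolist(),(d>0).mean())
print(arm.sense(), arm.nose_length)
E
```

```text
pics
top 484.4511960844553 [-0.0285365  0.         0.         0.         0.       ] [0.33623989 0.0179172  1.02981373] [[0.147, -0.989, 0.0], [-0.969, -0.145, -0.203], [0.201, 0.029, -0.979]] 0.9961490885416666
side 547.346186309604 [0.02302028 0.         0.         0.         0.        ] [0.50159639 1.2479452  0.84615866] [[-0.999, -0.033, -0.008], [-0.012, 0.559, -0.829], [0.031, -0.829, -0.559]] 0.9960579427083334
{'t': 0.1, 'joint_pos': array([ 1.22021221e+00,  1.16440730e-01,  1.44217521e+00,  7.71550673e-06,
        1.58405284e+00, -3.78114561e-02]), 'joint_vel': array([ 3.45186822e-04, -2.44066143e-03, -1.90632399e-03, -9.96372934e-04,
       -1.11363077e-03, -7.62036962e-05]), 'joint_efforts': array([ 1.57207647e-03, -7.33659482e+01, -6.33789182e+01,  3.32030723e-06,
        5.24212039e-03,  7.81355243e-05]), 'tcp_pos': array([0.20765531, 0.64209779, 0.24764862]), 'eef_rot': array([[-9.51484106e-01,  3.07697666e-01, -3.76835161e-04],
       [ 3.07697893e-01,  9.51483573e-01, -1.00801244e-03],
       [ 4.83893899e-05, -1.07505920e-03, -9.99999421e-01]]), 'force': array([-0.42970252, -0.06663774, -0.10505274]), 'wrist_torque': array([-0.02218686,  0.05219583,  0.02091403]), 'grip_width': 0.9957147033294407} 0.017
```

View pics/top0.png

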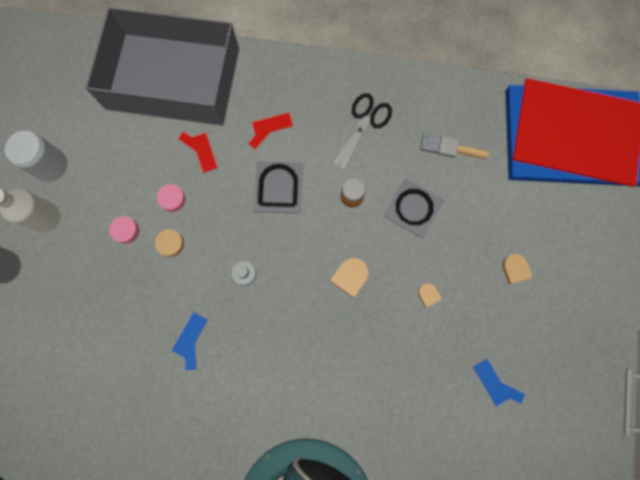

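View pics/side0.png

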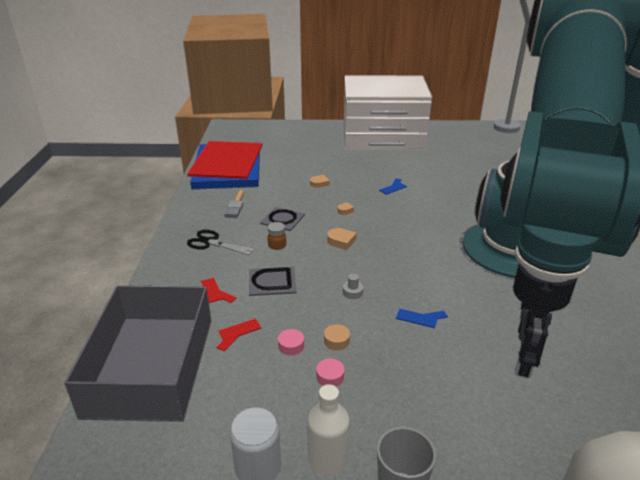

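Top view: the tan D blocks are large at (351,277), small at (430,295) and middle at (517,268). The tan pad is at (169,243), with pink look-alikes at (124,230) and (171,198). The weight is at (243,272), the heel tray at (278,187), the round tray at (415,207) and the jar at (353,192). Next I measure these.

```bash
cat > fit.py <<'E'
from h import *
from scipy.optimize import minimize
def dshape(L,W,n=40):
    r=W/2; a=np.linspace(-np.pi/2,np.pi/2,n)
    return np.r_[[[0,r],[0,-r]],np.c_[L-r+r*np.cos(a),r*np.sin(a)]]
def circ(r): a=np.linspace(0,2*np.pi,60,endpoint=False); return np.c_[r*np.cos(a),r*np.sin(a)]
SH={'large':(dshape(.072,.060),.024),'middle':(dshape(.058,.048),.018),'small':(dshape(.044,.036),.018),'pad':(circ(.028),.024)}
def place(sh,p,z):
    c,s=np.cos(p[2]),np.sin(p[2]); q=sh@np.array([[c,s],[-s,c]])+p[:2]; return np.c_[q,np.full(len(q),z)]
S=8
def cover(n,polys,box):
    x0,y0,w,h=box; M=np.zeros((h*S,w*S),np.uint8)
    for X in polys:
        uv=proj(n,X); uv=cv2.convexHull(uv.astype(np.float32)).reshape(-1,2)
        cv2.fillConvexPoly(M,np.round(((uv-[x0,y0]+.5)*S-.5)*16).astype(np.int32),1,shift=4)
    M=cv2.resize(M.astype(np.float32),(w,h),interpolation=cv2.INTER_AREA); return cv2.GaussianBlur(M,(0,0),.8)
def tan(im):
    b=im.astype(float); return b[...,2]-b[...,0]   # red minus blue
def alpha(im,box):
    x0,y0,w,h=box; t=tan(im)[y0:y0+h,x0:x0+w]; bg=np.median(t[[0,-1]]); fg=np.percentile(t,97); return t,bg
def fit(n,im,kind,p0,z0=0.,half=28,rot=True):
    sh,H=SH[kind]; c=proj(n,[*p0[:2],z0+H/2])[0]; box=(int(c[0])-half,int(c[1])-half,2*half,2*half)
    t,bg=alpha(im,box)
    def cost(p):
        X=np.r_[place(sh,p,z0),place(sh,p,z0+H)]; m=cover(n,[X],box)
        A=np.c_[m.ravel(),np.ones(m.size)]; s,r,_,_=np.linalg.lstsq(A,t.ravel(),rcond=None); return r[0]/((t-t.mean())**2).sum()
    best=None
    for dy in ([0] if not rot else np.arange(8)*np.pi/4 if len(p0)<3 else [0,.1,-.1]):
        q=np.r_[p0[:2],(p0[2] if len(p0)>2 else 0)+dy]
        r=minimize(cost,q,method='Nelder-Mead',options=dict(initial_simplex=q+np.array([[0,0,0],[.008,0,0],[0,.008,0],[0,0,.3 if rot else 1e-9]]),xatol=1e-5,fatol=1e-6))
        if best is None or r.fun<best.fun: best=r
    return best.x,best.fun
E
python3 - <<'E'
from fit import *
T=np.load('top.npz');Sd=np.load('side.npz')
for k,uv in dict(large=(351,277),middle=(517,268),small=(430,295),pad=(169,243)).items():
    g=at_z('top',[uv],SH[k][1])[0]
    p,f=fit('top',T['im'],k,g[:2],rot=k!='pad'); 
    p2,f2=fit('side',Sd['im'],k,p,rot=k!='pad')
    print(k,p.round(4),np.degrees(p[2]).round(1),round(f,3),'side',p2.round(4),np.degrees(p2[2]).round(1),round(f2,3))
P=cloud('top',T['d'])
for k,uv in dict(table=(320,380),large=(351,277),small=(430,295),mid=(517,268),pad=(169,243),weight=(243,270),wdisc=(236,279),jar=(353,187),pink=(124,230),ht=(278,190),rt=(415,207)).items(): print(k,P[uv[1]-1:uv[1]+2,uv[0]-1:uv[0]+2].reshape(-1,3).mean(0).round(4))
im=T['im']; 
c=cv2.resize(im[150:310,230:470],None,fx=3.3,fy=3.3,interpolation=cv2.INTER_CUBIC);cv2.imwrite('pics/crop1.png',c)
c=cv2.resize(Sd['im'][200:370,220:380],None,fx=3.5,fy=3.5,interpolation=cv2.INTER_CUBIC);cv2.imwrite('pics/crop2.png',c)
E
```

```text
large [ 0.4396 -0.0095  5.8141] 333.1 0.003 side [ 0.4387 -0.0118  5.8303] 334.1 0.098
middle [ 0.5125 -0.3832  0.4358] 25.0 0.015 side [ 0.511  -0.3825  0.3695] 21.2 0.308Traceback (most recent call last):
  File "<stdin>", line 5, in <module>
  File "fit.py", line 30, in fit
    r=minimize(cost,q,method='Nelder-Mead',options=dict(initial_simplex=q+np.array([[0,0,0],[.008,0,0],[0,.008,0],[0,0,.3 if rot else 1e-9]]),xatol=1e-5,fatol=1e-6))
    res = _minimize_neldermead(fun, x0, args, callback, bounds=bounds,
                               **options)
    fxr = func(xr)
    fx = function(np.copy(x), *(wrapper_args + args))
  File "fit.py", line 25, in cost
    X=np.r_[place(sh,p,z0),place(sh,p,z0+H)]; m=cover(n,[X],box)
                                                ~~~~~^^^^^^^^^^^
  File "fit.py", line 14, in cover
    uv=proj(n,X); uv=cv2.convexHull(uv.astype(np.float32)).reshape(-1,2)
  File "h.py", line 17, in proj
    K,D,R,t=cam(n); return cv2.projectPoints(np.array(X,float).reshape(-1,3),cv2.Rodrigues(R)[0],t,K,D)[0].reshape(-1,2)
            ~~~^^^
  File "h.py", line 6, in cam
    m=arm.camera_model(n); f=240/np.tan(np.radians(m['vertical_fov'])/2)
ValueError: time passes only in moves, steps and waits
```

```bash
sed -i 's/^def cam(n):/import functools\n@functools.lru_cache(None)\ndef cam(n):/' h.py
python3 - <<'E'
from fit import *
T=np.load('top.npz');Sd=np.load('side.npz')
for k,uv in dict(large=(351,277),middle=(517,268),small=(430,295),pad=(169,243)).items():
    g=at_z('top',[uv],SH[k][1])[0]; h=28 if k=='large' else 20
    p,f=fit('top',T['im'],k,g[:2],rot=k!='pad',half=h); 
    p2,f2=fit('side',Sd['im'],k,p,rot=k!='pad',half=h)
    print(k,p.round(4),np.degrees(p[2]).round(1),round(f,3),'side',p2.round(4),np.degrees(p2[2]).round(1),round(f2,3))
P=cloud('top',T['d'])
for k,uv in dict(table=(320,380),large=(351,277),small=(430,295),mid=(517,268),pad=(169,243),weight=(243,270),wdisc=(236,279),jar=(353,187),pink=(124,230),ht=(278,190),rt=(415,207)).items(): print(k,P[uv[1]-1:uv[1]+2,uv[0]-1:uv[0]+2].reshape(-1,3).mean(0).round(4))
im=T['im']; 
c=cv2.resize(im[150:310,230:470],None,fx=3.3,fy=3.3,interpolation=cv2.INTER_CUBIC);cv2.imwrite('pics/crop1.png',c)
c=cv2.resize(Sd['im'][200:370,220:380],None,fx=3.5,fy=3.5,interpolation=cv2.INTER_CUBIC);cv2.imwrite('pics/crop2.png',c)
E
```

```text
large [ 0.4396 -0.0095  5.8141] 333.1 0.003 side [ 0.4387 -0.0118  5.8303] 334.1 0.098
middle [ 0.5125 -0.3831  0.4378] 25.1 0.019 side [ 0.5118 -0.3837  0.4018] 23.0 0.061
small [ 0.4383 -0.204   0.6389] 36.6 0.005 side [ 0.4382 -0.2057  0.6571] 37.6 0.064
pad [ 0.4825  0.3709 -0.    ] -0.0 0.019 side [ 0.4821  0.3679 -0.    ] -0.0 0.075
table [0.2487 0.008  0.0014]
large [ 0.4651 -0.025   0.0237]
small [ 0.4526 -0.1931  0.0189]
mid [ 0.5361 -0.3701  0.0183]
pad [0.4795 0.3661 0.0244]
weight [0.4434 0.1957 0.0498]
wdisc [0.4259 0.2123 0.0194]
jar [ 0.6473 -0.002   0.0622]
pink [0.4931 0.4681 0.0235]
ht [nan nan nan]
rt [ 0.64   -0.1434  0.0069]
```

View pics/crop1.png

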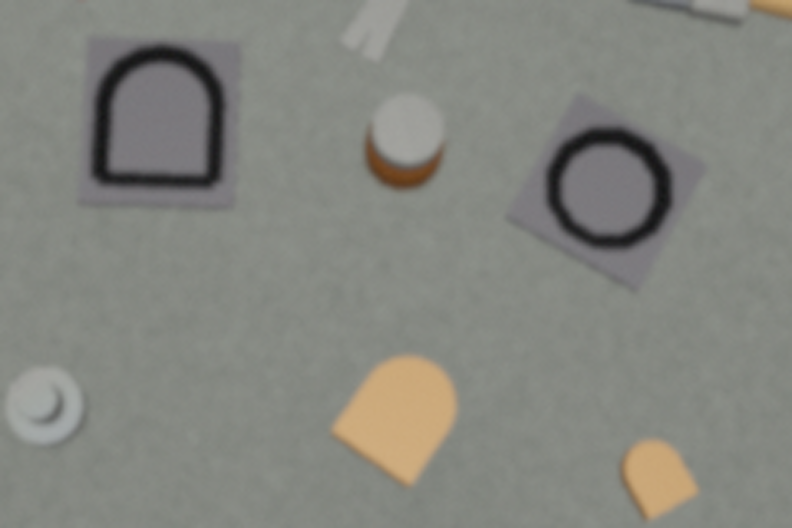

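View pics/crop2.png

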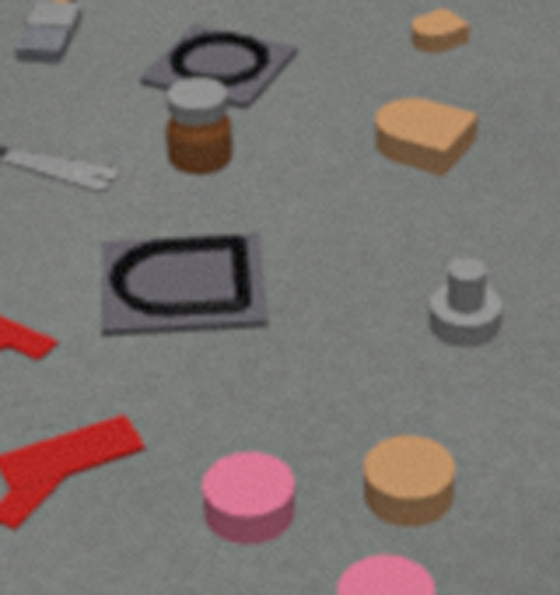

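```bash
cat > tray.py <<'E'
from fit import *
def off(sh,o):
    # offset convex outline via supporting lines (arcs included)
    if o==0: return sh
    import cv2
    k=20000; P=np.round(sh*k+4000).astype(np.int32); return None
def D(o):  # heel outline offset by o, square corners
    r=.030+o; a=np.linspace(-np.pi/2,np.pi/2,40); return np.r_[[[-o,r],[-o,-r]],np.c_[.042+r*np.cos(a),r*np.sin(a)]]
def C(o): return circ(.028+o)
def fill(n,X,box,M,v):
    x0,y0,w,h=box; uv=cv2.convexHull(proj(n,X).astype(np.float32)).reshape(-1,2)
    m=np.zeros_like(M); cv2.fillConvexPoly(m,np.round(((uv-[x0,y0]+.5)*S-.5)*16).astype(np.int32),1,shift=4); return m>0
def ring(n,f,p,o,box):
    w,h=box[2:]; M=np.zeros((h*S,w*S),np.uint8)
    out=fill(n,np.r_[place(f(o),p,.015),place(f(o),p,.006)],box,M,1)
    inn=fill(n,place(f(.007),p,.015),box,M,1)&fill(n,place(f(.002),p,.006),box,M,1)
    m=(out&~inn).astype(np.float32); m=cv2.resize(m,(w,h),interpolation=cv2.INTER_AREA); return cv2.GaussianBlur(m,(0,0),.8)
def tfit(n,im,f,p0,half=32,rot=True):
    c=proj(n,[*p0[:2],.01])[0]; box=(int(c[0])-half,int(c[1])-half,2*half,2*half)
    x0,y0,w,h=box; t=im[y0:y0+h,x0:x0+w].astype(float).mean(2); t=np.minimum(t,105)
    uv=np.mgrid[0:h,0:w]; 
    def cost(q):
        m=ring(n,f,q[:3],q[3],box); A=np.c_[m.ravel(),np.ones(m.size)]; r=np.linalg.lstsq(A,t.ravel(),rcond=None)[1]; return r[0]/((t-t.mean())**2).sum()
    q=np.r_[p0,.010]; r=minimize(cost,q,method='Nelder-Mead',options=dict(initial_simplex=q+np.array([[0]*4,[.008,0,0,0],[0,.008,0,0],[0,0,.2 if rot else 1e-9,0],[0,0,0,.003]]),xatol=1e-5,fatol=1e-6,maxiter=600)); return r.x,r.fun
E
python3 - <<'E'
from tray import *
T=np.load('top.npz')['im'];Sd=np.load('side.npz')['im']
g=at_z('top',[(278,205)],.006)[0]; print(g)
for n,im in (('top',T),('side',Sd)):
    p,f=tfit(n,im,D,[g[0],g[1],0.],half=26); print('heel',n,p.round(4),np.degrees(p[2]).round(1),round(f,3))
    g2=at_z('top',[(415,207)],.01)[0]
    p,f=tfit(n,im,C,[g2[0],g2[1],0.],half=26 if n=='top' else 20,rot=False); print('round',n,p.round(4),round(f,3))
# weight : depth cloud
d=np.load('top.npz')['d'];P=cloud('top',d).reshape(-1,3)
for lo,hi in((.046,.056),(.016,.025)):
    m=(abs(P[:,2]-(lo+hi)/2)<(hi-lo)/2)&(np.hypot(P[:,0]-.443,P[:,1]-.2)<.04); q=P[m]; print(m.sum(),q.mean(0).round(4),q.min(0).round(4),q.max(0).round(4),cv2.minEnclosingCircle(q[:,:2].astype(np.float32)))
m=(P[:,2]>.05)&(np.hypot(P[:,0]-.647,P[:,1])<.05); q=P[m];print('jar',q.mean(0).round(4),np.ptp(q,0))
E
```

```text
[0.6004279  0.15362951 0.006     ]
heel top [0.6092 0.1569 0.1121 0.0116] 6.4 0.06
round top [ 0.6397 -0.1405  0.      0.0123] 0.061
heel side [0.6073 0.1575 0.1255 0.0098] 7.2 0.113
round side [ 0.6395 -0.1401  0.      0.0104] 0.273
126 [0.4407 0.2005 0.0497] [0.4282 0.1883 0.0461] [0.4532 0.2126 0.0538] ((0.4407171905040741, 0.20055855810642242), 0.012838792987167835)
283 [0.4393 0.1989 0.0197] [0.4164 0.1765 0.0162] [0.4645 0.2258 0.0247] ((0.44129887223243713, 0.20087304711341858), 0.025321144610643387)
jar [ 0.6421 -0.0024  0.061 ] [0.04559666 0.04598666 0.01688257]
```

```bash
cat > plan.py <<'E'
import sys; from h import *
def plan(x,y,z,ya=None):
    s=arm.sense(); R=np.array(s['eef_rot']); dp=np.array([x,y,z])-s['tcp_pos']; sh=R.T@dp
    cur=np.degrees(np.arctan2(R[1,1],R[0,1])); turn=0 if ya is None else (cur-ya+90)%180-90
    print('t',round(s['t'],2),'tcp',s['tcp_pos'].round(4),'F',s['force'].round(1),'g',round(s['grip_width'],3),'| shift',sh.round(4),'turn',round(turn,2),'tilt',R[2].round(4),'n',round(np.linalg.norm(sh)/.0417,1))
if __name__=='__main__': plan(*map(float,sys.argv[1:]))
E
python3 plan.py 0.464 -0.022 0.20 63.1
```

```text
t 0.1 tcp [0.2077 0.6421 0.2476] F [-0.4 -0.1 -0.1] g 0.996 | shift [-0.4483 -0.553   0.0482] turn 8.98 tilt [ 0.     -0.0011 -1.    ] n 17.1
```

```bash
python3 -m inch '1 -0.11 -0.135 0 0;1 -0.11 -0.135 0 5;1 -0.11 -0.135 0 9;1 -0.11 -0.135 0 9;1 -0.11 -0.135 0 9' && python3 plan.py 0.464 -0.022 0.20 63.1
```

```text
t: 0.52
tcp_pos: [0.2722, 0.4759, 0.2485]
eef_rot: [[-0.891, 0.455, 0.001], [0.455, 0.891, -0.001], [-0.001, -0.0, -1.0]]
force: [-0.8, -0.2, 0.3]
grip_width: 0.995
t 0.52 tcp [0.2722 0.4759 0.2485] F [-0.8 -0.2  0.3] g 0.995 | shift [-0.3973 -0.3561  0.0489] turn -0.16 tilt [-1.e-03 -2.e-04 -1.e+00] n 12.8
```

```bash
python3 -m inch '1 -0.145 -0.13 0 0;1 -0.145 -0.13 0 0;1 -0.145 -0.13 0 0;1 -0.145 -0.13 0 0;1 -0.145 -0.13 0 0' >/dev/null&& python3 -m inch '1 -0.14 -0.125 0.02 0;1 -0.14 -0.125 0.02 0;1 -0.14 -0.125 0.02 0;1 -0.14 -0.125 0.02 0;1 -0.14 -0.125 0.02 0' >/dev/null && python3 plan.py 0.464 -0.022 0.12 63.1
```

```text
t 1.35 tcp [0.41   0.1204 0.2278] F [0.5 0.6 1.1] g 1.0 | shift [-0.1127 -0.1023  0.1079] turn -0.11 tilt [-3.e-04 -6.e-04 -1.e+00] n 4.5
```

```bash
python3 -m inch '1 -0.113 -0.102 0.02 0;1 -0.113 -0.102 0.02 0;1 -0.113 -0.102 0.02 0;1 -0.113 -0.102 0.05 0;1 -0.113 -0.102 0.108 0' >/dev/null&& python3 -m inch '1 0 0 0.0 0;1 0 0 0 0' >/dev/null && python3 plan.py 0.464 -0.022 0.05 63.1
```

```text
t 1.93 tcp [ 0.463  -0.018   0.1375] F [-0.4  0.9  0.7] g 0.998 | shift [-0.003  -0.003   0.0875] turn -0.05 tilt [ 0.0038 -0.0013 -1.    ] n 2.1
```

```bash
python3 -m inch '1 -0.003 -0.003 0.04 0;1 -0.003 -0.003 0.08 0;1 -0.003 -0.003 0.0875 0;1 -0.003 -0.003 0.0875 0' >/dev/null && python3 plan.py 0.464 -0.022 0.030 63.1; python3 - <<'E'
from h import *
im,d=snap('side','s1'); c=proj('side',[.464,-.022,.03])[0]; x,y=int(c[0]),int(c[1]); print(c,arm.sense()['tcp_pos'])
cv2.imwrite('pics/s1c.png',cv2.resize(im[y-60:y+40,x-60:x+60],None,fx=6,fy=6,interpolation=cv2.INTER_CUBIC))
im,d=snap('top','t1'); c=proj('top',[.464,-.022,.03])[0]; x,y=int(c[0]),int(c[1]); print(c)
cv2.imwrite('pics/t1c.png',cv2.resize(im[y-50:y+50,x-60:x+60],None,fx=6,fy=6,interpolation=cv2.INTER_CUBIC))
E
```

```text
t 2.27 tcp [ 0.4648 -0.0213  0.0512] F [1.  0.2 1. ] g 0.996 | shift [ 0.0004 -0.001   0.0212] turn 0.05 tilt [ 2.1e-03 -8.0e-04 -1.0e+00] n 0.5
[342.36549343 232.80312278] [ 0.46587586 -0.02152009  0.0531026 ]
[349.68418405 276.93395377]
```

View pics/s1c.png

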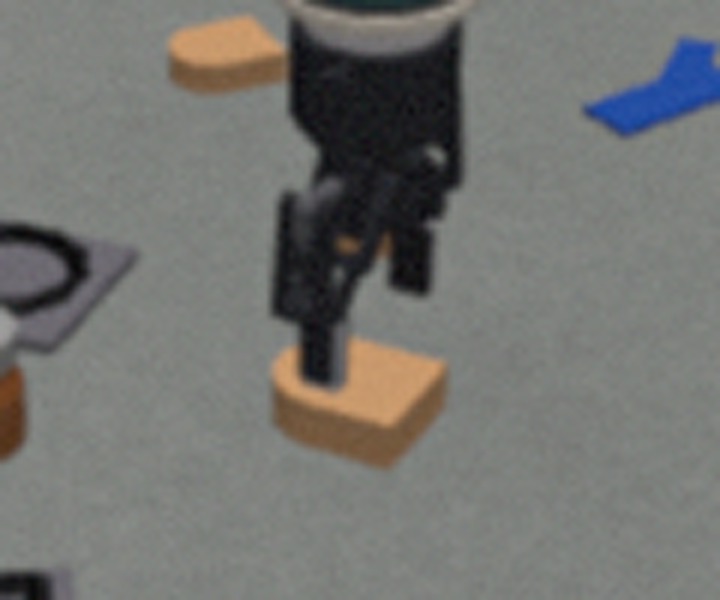

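View pics/t1c.png

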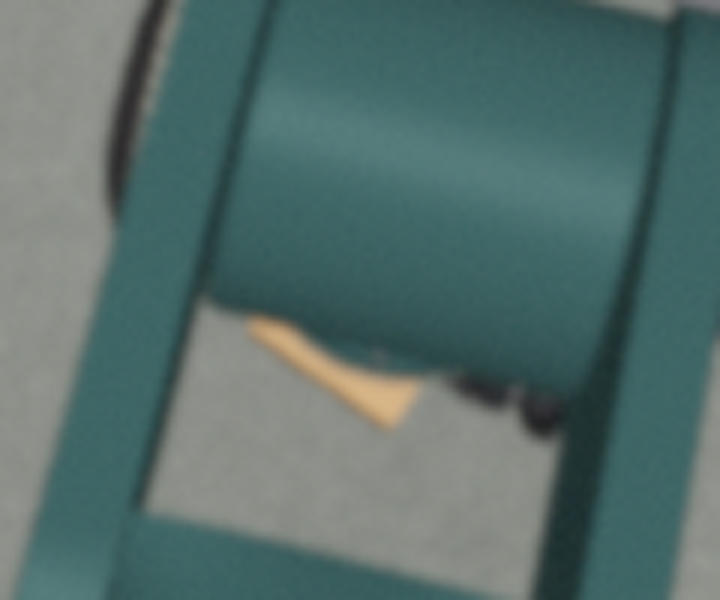

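```bash
python3 - <<'E'
from h import *
c=np.array([.4659,-.0215]); u=np.array([np.cos(np.radians(63.1)),np.sin(np.radians(63.1))])
for o in(.0425,.05,.057):
  for z in(.03,.04,.05): print(o,z,proj('side',[*(c+o*u),z])[0].round(1))
E
```

```text
0.0425 0.03 [334.7 240.4]
0.0425 0.04 [334.8 237.3]
0.0425 0.05 [334.8 234.2]
0.05 0.03 [333.5 241.8]
0.05 0.04 [333.5 238.7]
0.05 0.05 [333.6 235.5]
0.057 0.03 [332.3 243.1]
0.057 0.04 [332.3 239.9]
0.057 0.05 [332.4 236.8]
```

```bash
python3 plan.py 0.464 -0.022 0.023 63.1; python3 -m inch '1 0 0 0.015 0;1 0 0 0.028 0;1 0 0 0.028 0;1 0 0 0.028 0' && python3 plan.py 0.464 -0.022 0.023 63.1
```

```text
t 2.37 tcp [ 0.4665 -0.0217  0.054 ] F [0.2 0.1 1.3] g 1.005 | shift [ 0.0022 -0.0014  0.031 ] turn 0.04 tilt [-0.0024  0.001  -1.    ] n 0.7
t: 2.7
tcp_pos: [0.4662, -0.022, 0.0252]
eef_rot: [[-0.892, 0.452, 0.002], [0.452, 0.892, -0.0], [-0.002, 0.001, -1.0]]
force: [0.4, 0.2, 0.1]
grip_width: 1.003
t 2.7 tcp [ 0.4662 -0.022   0.0252] F [0.4 0.2 0.1] g 1.003 | shift [ 0.002  -0.001   0.0022] turn 0.0 tilt [-1.8e-03  7.0e-04 -1.0e+00] n 0.1
```

```bash
python3 -m inch '-1 0.002 -0.001 0.002 0;-1 0.002 -0.001 0.002 0;-1 0.002 -0.001 0.002 0;-1 0.002 -0.001 0.002 0;-1 0.002 -0.001 0.002 0' |tail -1;  python3 -m inch '-1 0 0 0 0;-1 0 0 0 0;-1 0 0 0 0' ; python3 - <<'E'
from h import *
im,d=snap('side','s2'); c=proj('side',[.464,-.022,.03])[0]; x,y=int(c[0]),int(c[1])
cv2.imwrite('pics/s2c.png',cv2.resize(im[y-60:y+40,x-60:x+60],None,fx=6,fy=6,interpolation=cv2.INTER_CUBIC))
E
```

```text
grip_width: 0.686
t: 3.37
tcp_pos: [0.4636, -0.0222, 0.0226]
eef_rot: [[-0.892, 0.453, 0.001], [0.453, 0.892, -0.0], [-0.001, 0.001, -1.0]]
force: [-4.1, 0.5, 10.6]
grip_width: 0.684
```

View pics/s2c.png

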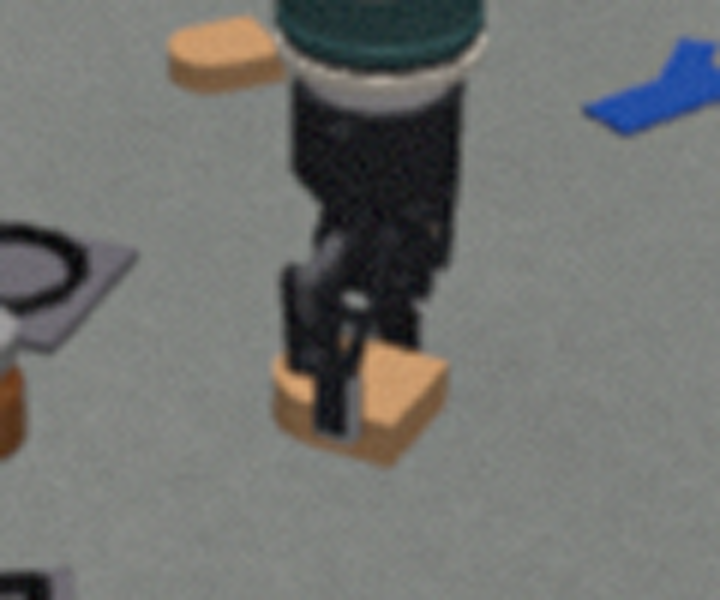

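```bash
python3 -m inch '-1 0 0 -0.03 0;-1 0 0 -0.07 0;-1 0 0 -0.10 0;-1 0 0 -0.10 0;-1 0 0 -0.1 0'|tail -2; python3 plan.py 0.609 0.157 0.12 96.5;  python3 - <<'E'
from h import *
c=np.array([.4636,-.0222]); u=np.array([np.cos(np.radians(63.1)),np.sin(np.radians(63.1))])
for o in(.03,.04):
  for z in(.005,.01,.015): print(o,z,proj('side',[*(c+o*u),z])[0].round(1))
im,d=snap('side','s3'); c=proj('side',[.464,-.022,.12])[0]; x,y=int(c[0]),int(c[1])
cv2.imwrite('pics/s3c.png',cv2.resize(im[y-50:y+50,x-60:x+60],None,fx=6,fy=6,interpolation=cv2.INTER_CUBIC))
E
```

```text
force: [-0.3, 0.7, -1.1]
grip_width: 0.685
t 3.83 tcp [ 0.4639 -0.0223  0.1233] F [-0.3  0.7 -1.1] g 0.685 | shift [-0.0482  0.2255  0.0038] turn -33.42 tilt [-0.0038  0.0015 -1.    ] n 5.5
0.03 0.005 [337.5 245.7]
0.03 0.01 [337.5 244.2]
0.03 0.015 [337.5 242.6]
0.04 0.005 [335.8 247.5]
0.04 0.01 [335.9 246. ]
0.04 0.015 [335.9 244.4]
```

View pics/s3c.png

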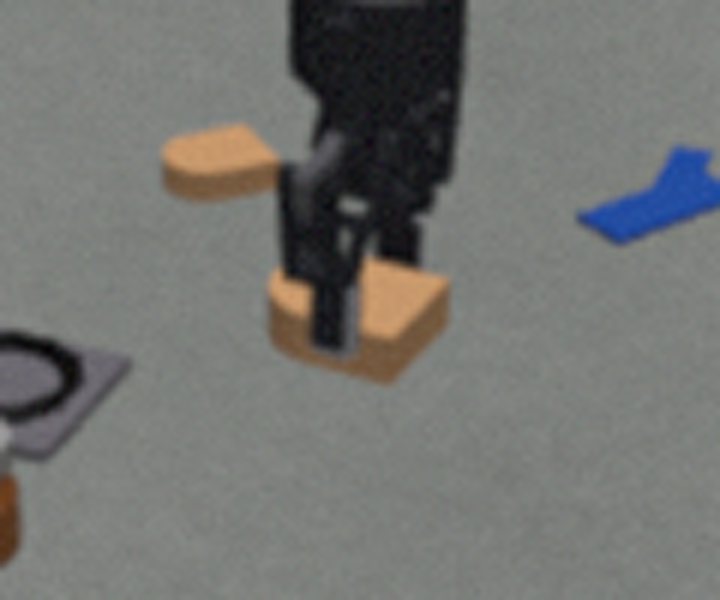

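```bash
python3 plan.py 0.6358 0.1602 0.10 96.6; python3 -m inch '-1 -0.073 0.238 0 -7;-1 -0.073 0.238 0 -14;-1 -0.073 0.238 0 -21;-1 -0.073 0.238 0 -28;-1 -0.073 0.238 0 -33.5'|tail -2; python3 plan.py 0.6358 0.1602 0.10 96.6
```

```text
t 3.88 tcp [ 0.4631 -0.0222  0.1216] F [ 0.6 -0.8 -0.2] g 0.685 | shift [-0.0713  0.2408  0.0218] turn -33.52 tilt [-1.3e-03  5.0e-04 -1.0e+00] n 6.0
force: [0.1, -1.6, -0.1]
grip_width: 0.685
t 4.3 tcp [0.6082 0.1294 0.1191] F [ 0.1 -1.6 -0.1] g 0.685 | shift [-0.0312  0.0272  0.019 ] turn 0.36 tilt [ 2.2e-03 -1.0e-04 -1.0e+00] n 1.1
```

```bash
python3 -m inch '-1 -0.028 0.028 0 0;-1 -0.028 0.028 0 0;-1 -0.028 0.028 0.02 0;-1 -0.028 0.028 0.02 0'|tail -2; python3 -m inch '-1 0 0 0 0;-1 0 0 0 0;-1 0 0 0 0'>/dev/null; python3 plan.py 0.6358 0.1602 0.045 96.6
```

```text
force: [-0.7, 0.8, -2.2]
grip_width: 0.684
t 4.88 tcp [0.6323 0.1585 0.1017] F [-0.3 -0.6 -0.3] g 0.687 | shift [-0.0036  0.0013  0.0567] turn -0.05 tilt [-7.e-04  1.e-04 -1.e+00] n 1.4
```

```bash
python3 -m inch '-1 -0.0035 0.0013 0.03 0;-1 -0.0035 0.0013 0.055 0;-1 -0.0035 0.0013 0.055 0;-1 -0.0035 0.0013 0.055 0;-1 -0.0035 0.0013 0.055 0'|tail -2; python3 plan.py 0.6358 0.1602 0.0315 96.6; python3 - <<'E'
from h import *
for n in('side','top'):
    im,d=snap(n,n+'4'); c=proj(n,[.636,.16,.03])[0]; x,y=int(c[0]),int(c[1])
    cv2.imwrite(f'pics/{n}4c.png',cv2.resize(im[y-50:y+50,x-60:x+60],None,fx=6,fy=6,interpolation=cv2.INTER_CUBIC))
E
```

```text
force: [0.3, -0.4, 0.5]
grip_width: 0.686
t 5.3 tcp [0.6362 0.1604 0.048 ] F [ 0.3 -0.4  0.5] g 0.686 | shift [ 0.0005 -0.0002  0.0165] turn -0.04 tilt [-1.8e-03  2.0e-04 -1.0e+00] n 0.4
```

View pics/side4c.png

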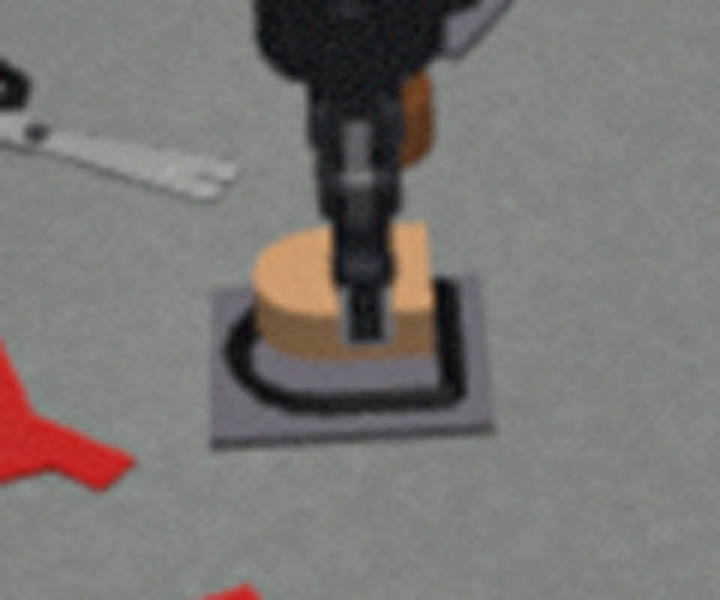

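View pics/top4c.png

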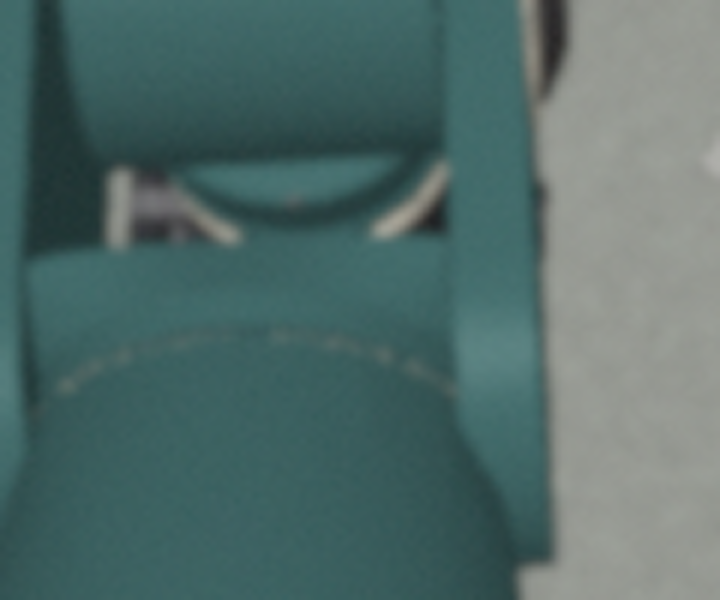

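```bash
python3 -m inch '-1 0 0 0.006 0;-1 0 0 0.011 0;-1 0 0 0.015 0;-1 0 0 0.016 0;-1 0 0 0.016 0'; python3 plan.py 0.6358 0.1602 0.0315 96.6
```

```text
t: 5.82
tcp_pos: [0.6353, 0.1604, 0.0293]
eef_rot: [[-0.993, -0.115, -0.001], [-0.115, 0.993, -0.0], [0.001, -0.0, -1.0]]
force: [-0.6, -0.0, -0.5]
grip_width: 0.683
t 5.82 tcp [0.6353 0.1604 0.0293] F [-0.6 -0.  -0.5] g 0.683 | shift [-0.0005 -0.0003 -0.0022] turn -0.02 tilt [ 1.e-03 -1.e-04 -1.e+00] n 0.1
```

```bash
python3 -m inch '0.85 0 0 0 0;0.85 0 0 0 0;0.85 0 0 0 0;0.85 0 0 -0.01 0;0.85 0 0 -0.04 0'; python3 -m inch '-1 0 0 -0.03 0;-1 0 0 -0.03 0;-1 0 0 -0.03 0;-1 0 0 -0.03 0;-1 0 0 -0.03 0'; python3 -m inch '-1 0 0 0 0;-1 0 0 0 0;-1 0 0 0 0;-1 0 0 0 0'
```

```text
t: 6.23
tcp_pos: [0.6337, 0.1601, 0.0667]
eef_rot: [[-0.993, -0.115, -0.006], [-0.115, 0.993, -0.001], [0.006, -0.001, -1.0]]
force: [-0.5, 0.1, 0.1]
grip_width: 0.924
t: 6.65
tcp_pos: [0.6352, 0.1604, 0.0993]
eef_rot: [[-0.993, -0.115, -0.001], [-0.115, 0.993, -0.0], [0.001, -0.0, -1.0]]
force: [-0.5, 0.1, -0.9]
grip_width: 0.214
t: 6.98
tcp_pos: [0.6355, 0.1605, 0.0996]
eef_rot: [[-0.993, -0.115, -0.0], [-0.115, 0.993, -0.0], [0.001, -0.0, -1.0]]
force: [0.1, -0.5, 0.3]
grip_width: 0.0
```

```bash
python3 -m inch '-1 -0.004 0 0.025 0;-1 -0.004 0 0.045 0;-1 -0.004 0 0.05 0;-1 -0.004 0 0.051 0;-1 -0.004 0 0.051 0'|grep -E 'tcp|force';python3 -m inch '-1 0 0 0.001 0;-1 0 0 0.002 0;-1 0 0 0.003 0;-1 0 0 0.003 0'|grep -E 'tcp|force'
```

```text
tcp_pos: [0.6395, 0.1609, 0.049]
force: [-1.1, 1.3, 0.7]
tcp_pos: [0.6398, 0.161, 0.047]
force: [-3.4, -1.1, 8.1]
```

```bash
python3 -m inch '-1 0 0 0.001 0;-1 0 0 0.001 0;-1 0 0 0.001 0'|grep -E 'tcp|force'; python3 -m inch '-1 0 0 -0.04 0;-1 0 0 -0.08 0;1 0 0 -0.10 0;1 0 0 -0.12 0;1 0 0 -0.12 0'|grep -E 'tcp|force'; python3 plan.py .5314 -.374 .17 115
```

```text
tcp_pos: [0.6398, 0.161, 0.047]
force: [-9.7, -1.8, 16.9]
tcp_pos: [0.6409, 0.1612, 0.1704]
force: [1.0, 0.5, 0.8]
t 8.4 tcp [0.6409 0.1612 0.1704] F [1.  0.5 0.8] g 0.421 | shift [ 0.1701 -0.5192 -0.001 ] turn -18.42 tilt [-6.4e-03  6.0e-04 -1.0e+00] n 13.1
```

```bash
python3 -m inch '1 0.066 -0.19 0 -4;1 0.066 -0.19 0 -8;1 0.066 -0.19 0 -12;1 0.066 -0.19 0 -15;1 0.066 -0.19 0 -18.4'|grep -E 'tcp|force';python3 plan.py .5305 -.3749 .15 115
```

```text
tcp_pos: [0.5947, -0.0376, 0.1647]
force: [1.0, -0.6, 0.5]
t 8.82 tcp [ 0.5947 -0.0376  0.1647] F [ 1.  -0.6  0.5] g 1.002 | shift [ 0.2013 -0.2782  0.0148] turn 0.12 tilt [ 2.e-04 -2.e-04 -1.e+00] n 8.2
```

```bash
python3 -m inch '1 -0.06 -0.19 0 0;1 -0.06 -0.19 0 0;1 -0.06 -0.19 0 0;1 -0.06 -0.19 0 0;1 -0.06 -0.19 0 0'|grep -E 'tcp|force';python3 plan.py .5305 -.3749 .08 115
```

```text
tcp_pos: [0.7316, -0.1848, 0.1642]
force: [0.7, 1.0, 0.2]
t 9.23 tcp [ 0.7316 -0.1848  0.1642] F [0.7 1.  0.2] g 0.999 | shift [ 0.2625 -0.0876  0.0843] turn -0.07 tilt [ 3.e-04 -1.e-04 -1.e+00] n 6.9
```

```bash
python3 -m inch '1 0.185 -0.062 0 0;1 0.185 -0.062 0 0;1 0.185 -0.062 0 0;1 0.185 -0.062 0 0;1 0.185 -0.062 0 0'|grep -E 'tcp|force';python3 plan.py .5305 -.3749 .08 115
```

```text
tcp_pos: [0.5864, -0.3185, 0.1645]
force: [0.1, -0.4, -0.3]
t 9.65 tcp [ 0.5864 -0.3185  0.1645] F [ 0.1 -0.4 -0.3] g 1.0 | shift [ 0.0744 -0.0276  0.0845] turn -0.08 tilt [ 8.e-04  2.e-04 -1.e+00] n 2.8
```

```bash
python3 -m inch '1 0.0744 -0.0276 0.03 0;1 0.0744 -0.0276 0.08 0;1 0.0744 -0.0276 0.08 0;1 0.0744 -0.0276 0.08 0;1 0.0744 -0.0276 0.08 0'|grep -E 'tcp|force';python3 plan.py .5305 -.3749 .022 115;python3 - <<'E'
from tray import *
im,d=snap('top','t5'); c=proj('top',[.6,.0,.03])[0]
cv2.imwrite('pics/t5c.png',cv2.resize(im[140:320,210:470],None,fx=3,fy=3,interpolation=cv2.INTER_CUBIC))
print(fit('top',im,'large',np.array([.609,.157,.115]),z0=.006,half=24))
P=cloud('top',d).reshape(-1,3); m=(np.hypot(P[:,0]-.642,P[:,1]-.160)<.022); print(P[m][:,2].mean(),np.linalg.lstsq(np.c_[P[m][:,:2]-[.642,.16],np.ones(m.sum())],P[m][:,2],rcond=None)[0])
E
```

```text
tcp_pos: [0.5318, -0.373, 0.0832]
force: [1.2, 0.2, 1.3]
t 10.07 tcp [ 0.5318 -0.373   0.0832] F [1.2 0.2 1.3] g 0.997 | shift [ 0.0019 -0.0013  0.0612] turn -0.11 tilt [ 0.0014  0.0029 -1.    ] n 1.5
(array([0.60889603, 0.15882414, 0.09030806]), np.float64(0.0158856800572116))
0.02965395255127239 [-0.00635358  0.0028589   0.02965491]
```

View pics/t5c.png

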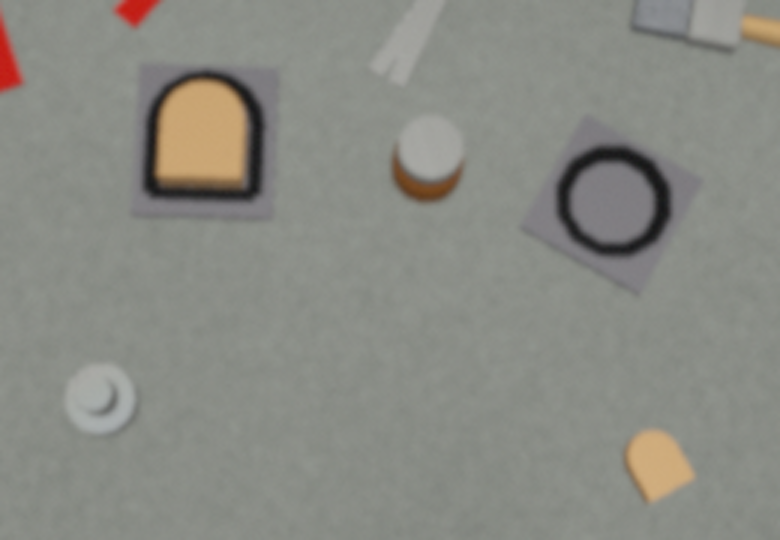

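```bash
cat >> fit.py <<'E'
def fit2(n,im,kind,p0,z0,half=24,rot=True,chan=None):
    """top face and side wall fitted with separate brightness"""
    sh,H=SH[kind]; c=proj(n,[*p0[:2],z0+H])[0]; box=(int(c[0])-half,int(c[1])-half,2*half,2*half)
    x0,y0,w,h=box; t=im[y0:y0+h,x0:x0+w].astype(float); t=t[...,2]-t[...,0]
    def cost(p):
        a=cover(n,[place(sh,p,z0+H)],box); b=cover(n,[np.r_[place(sh,p,z0+.009 if z0==.006 else z0),place(sh,p,z0+H)]],box)
        A=np.c_[a.ravel(),b.ravel(),np.ones(a.size)]; r=np.linalg.lstsq(A,t.ravel(),rcond=None)[1]; return r[0]/((t-t.mean())**2).sum()
    q=np.array(p0,float); r=minimize(cost,q,method='Nelder-Mead',options=dict(initial_simplex=q+np.array([[0,0,0],[.006,0,0],[0,.006,0],[0,0,.15 if rot else 1e-9]]),xatol=1e-5,fatol=1e-7)); return r.x,r.fun
E
python3 - <<'E'
from fit import *
im=np.load('top.npz')['im']; print(fit2('top',im,'large',[.608,.157,.115],.006))
T=cv2.imread('pics/top0.png')
print(fit2('top',T,'large',[.4396,-.0095,-.469],0.,half=28),fit2('top',T,'middle',[.5125,-.3831,.436],0.,half=20),fit2('top',T,'small',[.438,-.204,.639],0.,half=20))
S=cv2.imread('pics/side0.png')
print(fit2('side',S,'large',[.4396,-.0095,-.469],0.,half=28),fit2('side',S,'middle',[.5125,-.3831,.436],0.,half=20),fit2('side',S,'small',[.438,-.204,.639],0.,half=20))
E
```

```text
(array([0.60625186, 0.15774787, 0.10157227]), np.float64(0.02121920388363503))
(array([ 0.43898403, -0.00918736, -0.46919046]), np.float64(0.0031528413939821164)) (array([ 0.5120554 , -0.38215485,  0.43691339]), np.float64(0.005428093234295317)) (array([ 0.43803339, -0.20337986,  0.64143528]), np.float64(0.0027572946386020545))
(array([ 0.43913712, -0.00882275, -0.47550953]), np.float64(0.10669386562949745)) (array([ 0.51208226, -0.38128727,  0.43622475]), np.float64(0.010220998857265089)) (array([ 0.43804244, -0.20315154,  0.66613594]), np.float64(0.015003640428542681))
```

```bash
python3 - <<'E'
from fit import *
im,d=snap('side','s5'); print(fit2('side',im,'large',[.608,.157,.115],.006,half=30))
c=proj('side',[.64,.16,.03])[0].astype(int); 
cr=cv2.resize(im[c[1]-40:c[1]+40,c[0]-50:c[0]+50],None,fx=7,fy=7,interpolation=cv2.INTER_CUBIC)
for p,col in(((.608,.1572,.115),(0,255,0)),((.6063,.1577,.1016),(255,0,0))):
    uv=proj('side',place(SH['large'][0],p,.030)); cv2.polylines(cr,[np.round((uv-(c-[50,40])+.5)*7).astype(np.int32)],True,col,1)
cv2.imwrite('pics/s5c.png',cr)
im=np.load('top.npz')['im'];c=proj('top',[.64,.16,.03])[0].astype(int); 
cr=cv2.resize(im[c[1]-40:c[1]+40,c[0]-50:c[0]+50],None,fx=7,fy=7,interpolation=cv2.INTER_CUBIC)
for p,col in(((.608,.1572,.115),(0,255,0)),((.6063,.1577,.1016),(255,0,0))):
    uv=proj('top',place(SH['large'][0],p,.030)); cv2.polylines(cr,[np.round((uv-(c-[50,40])+.5)*7).astype(np.int32)],True,col,1)
cv2.imwrite('pics/t5d.png',cr)
E
```

```text
(array([0.60783417, 0.15827555, 0.11961334]), np.float64(0.1414688833213396))
```

View pics/s5c.png

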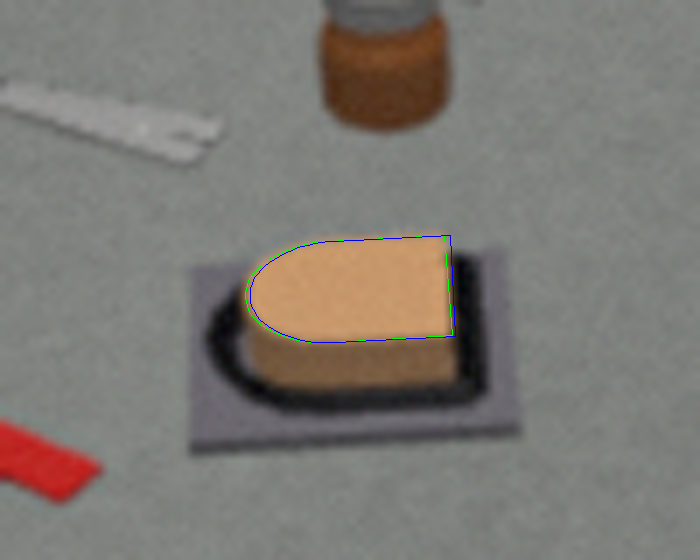

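View pics/t5d.png

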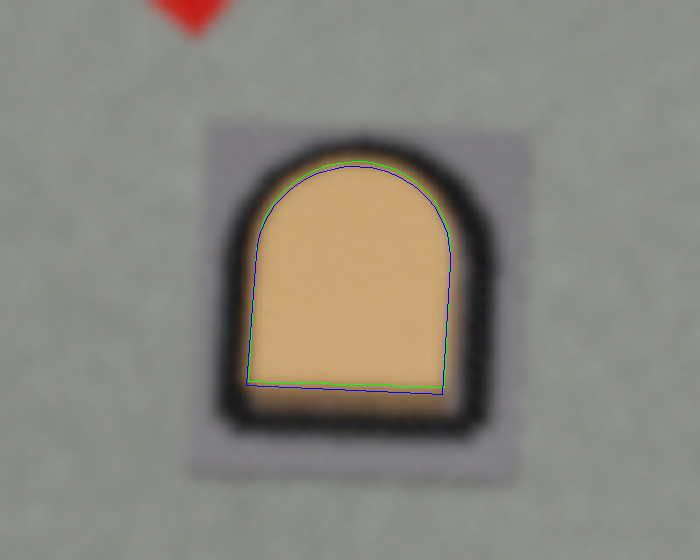

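```bash
python3 plan.py .5301 -.3735 .022 115; python3 -m inch '1 0.001 0.001 0.03 0;1 0.001 0.001 0.058 0;1 0.001 0.001 0.058 0;1 0.001 0.001 0.058 0;1 0.001 0.001 0.058 0'>/dev/null; python3 plan.py .5301 -.3735 .022 115
```

```text
t 10.17 tcp [ 0.5339 -0.373   0.0862] F [ 0.9 -0.1  0.3] g 0.998 | shift [0.0037 0.0012 0.0642] turn -0.01 tilt [-8.0e-04 -1.2e-03 -1.0e+00] n 1.5
t 10.58 tcp [ 0.533  -0.3727  0.0294] F [-0.3 -0.7  0.6] g 1.004 | shift [0.003  0.0006 0.0074] turn 0.02 tilt [-0.0012 -0.0022 -1.    ] n 0.2
```

```bash
python3 -m inch '1 0.003 0.0005 0.0065 0;1 0.003 0.0005 0.0065 0;-1 0.003 0.0005 0.0065 0;-1 0.003 0.0005 0.0065 0;-1 0.003 0.0005 0.0065 0'>/dev/null; python3 -m inch '-1 0 0 0 0;-1 0 0 0 0;-1 0 0 0 0;-1 0 0 0 0;-1 0 0 0 0'; python3 plan.py .5301 -.3735 .022 115;python3 - <<'E'
from h import *
im,d=snap('side','s6'); c=proj('side',[.53,-.373,.03])[0]; x,y=int(c[0]),int(c[1])
cv2.imwrite('pics/s6c.png',cv2.resize(im[y-40:y+30,x-50:x+50],None,fx=7,fy=7,interpolation=cv2.INTER_CUBIC))
E
```

```text
t: 11.42
tcp_pos: [0.5291, -0.3736, 0.0212]
eef_rot: [[-0.906, -0.422, 0.001], [-0.422, 0.906, -0.001], [-0.0, -0.001, -1.0]]
force: [-1.2, 0.9, 5.6]
grip_width: 0.544
t 11.42 tcp [ 0.5291 -0.3736  0.0212] F [-1.2  0.9  5.6] g 0.544 | shift [-0.0009 -0.0003 -0.0008] turn -0.02 tilt [-4.e-04 -9.e-04 -1.e+00] n 0.0
```

View pics/s6c.png

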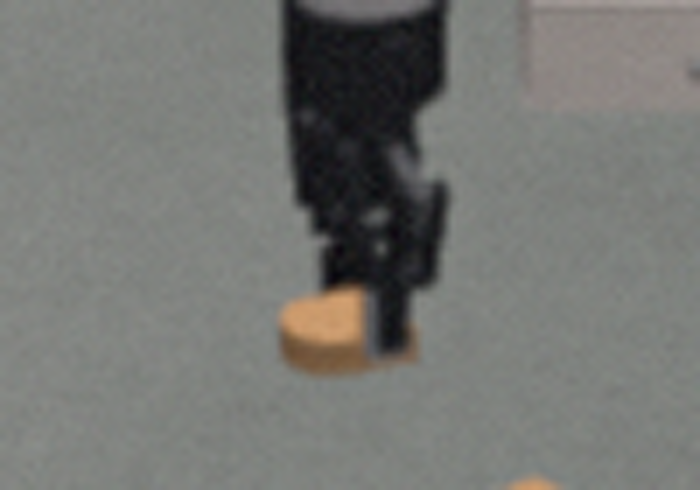

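```bash
python3 - <<'E'
from h import *
c0=proj('side',[.53,-.373,.03])[0].astype(int); print('tip px',c0[0]-50+388/7-.5,c0[1]-40+355/7-.5)
c=np.array([.5291,-.3736]); u=np.array([np.cos(np.radians(115)),np.sin(np.radians(115))])
for o in(.024,.034):
  for z in(.0,.005,.01): print(o,z,proj('side',[*(c+o*u),z])[0].round(1))
E
python3 -m inch '-1 0 0 -0.04 0;-1 0 0 -0.08 0;-1 0 0 -0.12 0;-1 0 0 -0.13 0;-1 0 0 -0.13 0'|grep -E 'tcp|force|grip';python3 plan.py .6269 .1594 .15 96.6
```

```text
tip px 324.92857142857144 184.21428571428572
0.024 0.0 [324. 186.]
0.024 0.005 [324.  184.6]
0.024 0.01 [324.  183.3]
0.034 0.0 [325.2 187.3]
0.034 0.005 [325.2 185.9]
0.034 0.01 [325.3 184.6]
tcp_pos: [0.5299, -0.3742, 0.155]
force: [-0.3, 1.1, -0.1]
grip_width: 0.542
t 11.88 tcp [ 0.5299 -0.3742  0.155 ] F [-0.3  1.1 -0.1] g 0.542 | shift [-0.3132  0.4428  0.0034] turn 18.38 tilt [-0.0029 -0.0056 -1.    ] n 13.0
```

```bash
python3 -m inch '-1 -0.11 0.155 0 0;-1 -0.11 0.155 0 0;-1 -0.11 0.155 0 0;-1 -0.11 0.155 0 0;-1 -0.11 0.155 0 0'|grep -E 'tcp|grip';python3 -m inch '-1 -0.11 0.155 0 0;-1 -0.11 0.155 0 0;-1 -0.11 0.155 0 0;-1 -0.11 0.155 0 0;-1 -0.11 0.155 0 0'|grep -E 'tcp|grip';python3 plan.py .6269 .1594 .15 96.6
```

```text
tcp_pos: [0.5629, -0.1829, 0.149]
grip_width: 0.543
tcp_pos: [0.5971, 0.0042, 0.1491]
grip_width: 0.545
t 12.72 tcp [0.5971 0.0042 0.1491] F [-0.1  0.4 -0.7] g 0.545 | shift [-0.0928  0.1279 -0.0009] turn 18.47 tilt [ 9.0e-04  1.2e-03 -1.0e+00] n 3.8
```

```bash
python3 -m inch '-1 -0.0928 0.128 0 6;-1 -0.0928 0.128 0 12;-1 -0.0928 0.128 0 18.5;-1 -0.0928 0.128 0 18.5;-1 -0.0928 0.128 0 18.5'|grep -E 'tcp|grip';python3 -m inch '-1 0 0 0.04 0;-1 0 0 0.06 0;-1 0 0 0.06 0;-1 0 0 0.06 0;-1 0 0 0.06 0'|grep -E 'tcp|grip';python3 plan.py .6269 .1594 .053 96.6
```

```text
tcp_pos: [0.6273, 0.1608, 0.1486]
grip_width: 0.545
tcp_pos: [0.6278, 0.1556, 0.0915]
grip_width: 0.545
t 13.55 tcp [0.6278 0.1556 0.0915] F [ 0.2 -0.4  0.5] g 0.545 | shift [0.0005 0.0039 0.0385] turn -0.13 tilt [-9.e-04  1.e-04 -1.e+00] n 0.9
```

```bash
python3 -m inch '-1 0.0005 0.0038 0 -0.1;-1 0.0005 0.0038 0.02 -0.1;-1 0.0005 0.0038 0.03 -0.1;-1 0.0005 0.0038 0.03 -0.1;-1 0.0005 0.0038 0.03 -0.1'|grep -E 'tcp|grip'; python3 plan.py .6269 .1594 .0518 96.6;python3 - <<'E'
from fit import *
im,d=snap('side','s7'); c=proj('side',[.636,.16,.05])[0].astype(int)
cr=cv2.resize(im[c[1]-40:c[1]+40,c[0]-50:c[0]+50],None,fx=7,fy=7,interpolation=cv2.INTER_CUBIC)
uv=proj('side',place(SH['large'][0],(.608,.1572,.115),.030)); cv2.polylines(cr,[np.round((uv-(c-[50,40])+.5)*7).astype(np.int32)],True,(0,255,0),1)
cv2.imwrite('pics/s7c.png',cr)
E
```

```text
tcp_pos: [0.6264, 0.1595, 0.0606]
grip_width: 0.539
t 13.97 tcp [0.6264 0.1595 0.0606] F [-1.   0.3  0. ] g 0.539 | shift [-0.0005 -0.0001  0.0088] turn -0.02 tilt [ 5.e-04 -1.e-04 -1.e+00] n 0.2
```

View pics/s7c.png

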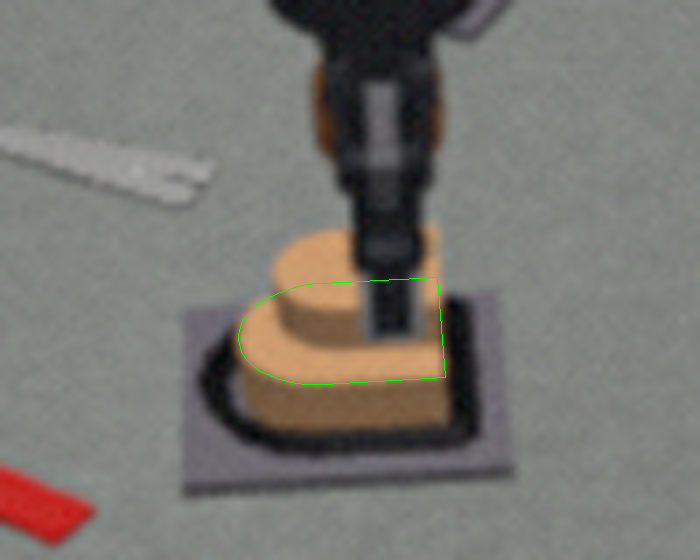

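```bash
python3 -m inch '-1 -0.0004 0 0.004 0;-1 -0.0004 0 0.0075 0;-1 -0.0004 0 0.0085 0;-1 -0.0004 0 0.0085 0;-1 -0.0004 0 0.0085 0'|grep -E 'tcp|grip|force'; python3 plan.py .6269 .1594 .0515 96.6
```

```text
tcp_pos: [0.6269, 0.1595, 0.052]
force: [-0.5, -0.2, -0.4]
grip_width: 0.543
t 14.43 tcp [0.6269 0.1595 0.052 ] F [-0.5 -0.2 -0.4] g 0.543 | shift [-0.     -0.0001  0.0005] turn -0.02 tilt [ 1.e-04 -0.e+00 -1.e+00] n 0.0
```

```bash
python3 -m inch '-1 0 0 0.0008 0;-1 0 0 0.0008 0;-1 0 0 0.0008 0;-1 0 0 0.0008 0'|grep -E 'tcp|grip|force'; python3 -m inch '0.5 0 0 0 0;0.5 0 0 0 0;0.5 0 0 0 0;0.5 0 0 -0.01 0;0.5 0 0 -0.04 0'|grep -E 'tcp|grip|force'; python3 -m inch '0.5 0 0 -0.04 0;0.5 0 0 -0.08 0;1 0 0 -0.1 0;1 0 0 -0.1 0';python3 plan.py .4491 -.1949 .15 127
```

```text
tcp_pos: [0.6269, 0.1596, 0.0512]
force: [-0.0, -1.5, 0.0]
grip_width: 0.539
tcp_pos: [0.625, 0.1591, 0.0878]
force: [-0.7, -0.2, 0.6]
grip_width: 0.752
t: 15.52
tcp_pos: [0.6284, 0.1599, 0.1984]
eef_rot: [[-0.993, -0.115, 0.008], [-0.115, 0.993, 0.002], [-0.008, 0.001, -1.0]]
force: [0.8, 0.1, 0.1]
grip_width: 0.99
t 15.52 tcp [0.6284 0.1599 0.1984] F [0.8 0.1 0.1] g 0.99 | shift [ 0.2191 -0.3319  0.0463] turn -30.42 tilt [-8.2e-03  7.0e-04 -1.0e+00] n 9.6
```

```bash
python3 -m inch '1 0.11 -0.166 0.02 -6;1 0.11 -0.166 0.02 -12;1 0.11 -0.166 0.02 -18;1 0.11 -0.166 0.02 -24;1 0.11 -0.166 0.02 -30.3'|grep -E 'tcp|grip';python3 plan.py .4492 -.1949 .1 126.9
```

```text
tcp_pos: [0.535, -0.0198, 0.171]
grip_width: 1.005
t 15.93 tcp [ 0.535  -0.0198  0.171 ] F [-0.   0.1  0.4] g 1.005 | shift [ 0.1741 -0.0877  0.0711] turn 0.26 tilt [ 3.e-04 -1.e-04 -1.e+00] n 5.0
```

```bash
python3 -m inch '1 0.174 -0.088 0 0.2;1 0.174 -0.088 0 0.2;1 0.174 -0.088 0 0.2;1 0.174 -0.088 0.02 0.2;1 0.174 -0.088 0.05 0.2'|grep -E 'tcp|grip';python3 -m inch '1 0 0 0.03 0;1 0 0 0.05 0;1 0 0 0.05 0;1 0 0 0.05 0';python3 plan.py .4492 -.1949 .022 126.9;python3 - <<'E'
from fit import *
im,d=snap('side','s8'); p=fit2('side',im,'middle',[.608,.157,.115],.030,half=20); print(p)
im2,d2=snap('top','t8'); p2=fit2('top',im2,'middle',[.608,.157,.115],.030,half=20); print(p2)
for n,I in(('side',im),('top',im2)):
    c=proj(n,[.636,.16,.05])[0].astype(int)
    cr=cv2.resize(I[c[1]-40:c[1]+40,c[0]-50:c[0]+50],None,fx=7,fy=7,interpolation=cv2.INTER_CUBIC)
    for k,z,col in(('large',.03,(0,255,0)),('middle',.048,(255,0,0))):
        uv=proj(n,place(SH[k][0],(.608,.1572,.115),z)); cv2.polylines(cr,[np.round((uv-(c-[50,40])+.5)*7).astype(np.int32)],True,col,1)
    cv2.imwrite(f'pics/{n}8c.png',cr)
E
```

```text
tcp_pos: [0.4521, -0.1921, 0.1309]
grip_width: 1.0
t: 16.68
tcp_pos: [0.4518, -0.1887, 0.0768]
eef_rot: [[-0.802, -0.597, -0.001], [-0.597, 0.802, 0.001], [0.001, 0.001, -1.0]]
force: [1.5, -0.2, 1.2]
grip_width: 1.002
t 16.68 tcp [ 0.4518 -0.1887  0.0768] F [ 1.5 -0.2  1.2] g 1.002 | shift [ 0.0058 -0.0035  0.0548] turn -0.23 tilt [ 7.0e-04  1.3e-03 -1.0e+00] n 1.3
(array([0.60854507, 0.16024812, 0.13788564]), np.float64(0.29632798346875516))
(array([ 0.60515904,  0.16118878, -0.15047066]), np.float64(0.2693485762235081))
```

View pics/side8c.png

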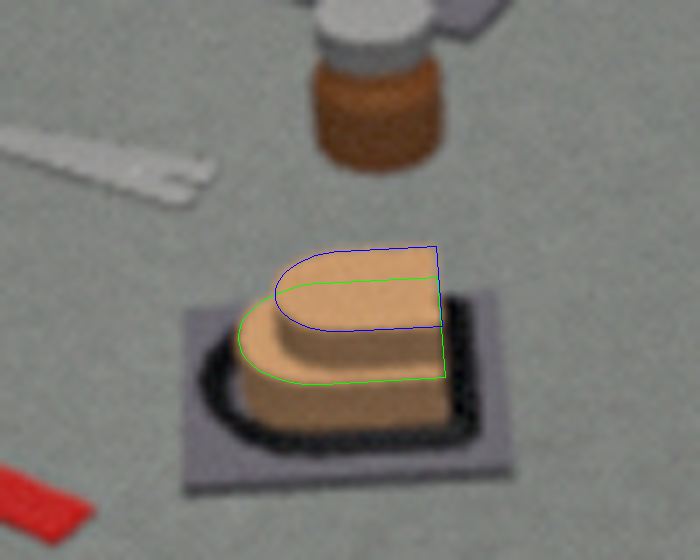

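View pics/top8c.png

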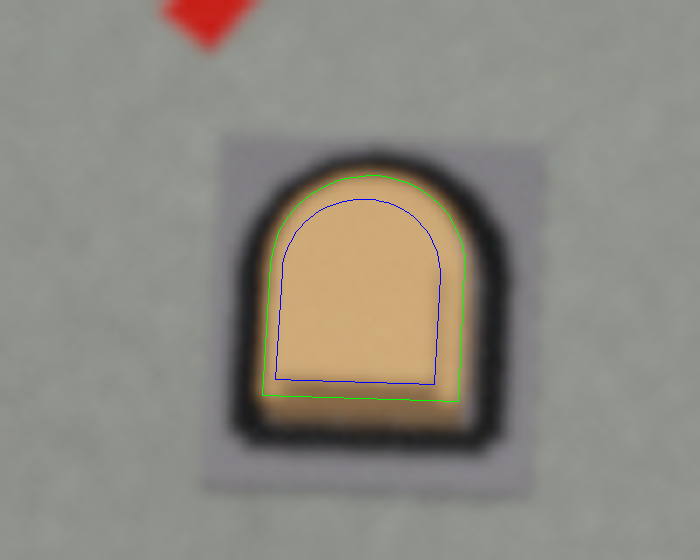

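```bash
python3 plan.py .4492 -.1949 .0235 126.9; python3 -m inch '1 0.005 -0.003 0 0;1 0.005 -0.003 0.03 0;1 0.005 -0.003 0.05 0;1 0.005 -0.003 0.05 0;1 0.005 -0.003 0.05 0'>/dev/null;python3 plan.py .4492 -.1949 .0235 126.9
```

```text
t 16.78 tcp [ 0.4529 -0.1889  0.0786] F [-0.5  0.1  0.1] g 1.003 | shift [ 0.0066 -0.0025  0.0551] turn -0.19 tilt [-8.0e-04 -1.6e-03 -1.0e+00] n 1.3
t 17.2 tcp [ 0.45   -0.1943  0.0274] F [-0.3 -0.9  0.4] g 1.001 | shift [ 0.001  -0.      0.0039] turn -0.21 tilt [ 3.e-04  5.e-04 -1.e+00] n 0.1
```

```bash
python3 -m inch '1 0.001 0 0.004 -0.2;-1 0.001 0 0.004 -0.2;-1 0.001 0 0.004 -0.2;-1 0.001 0 0.004 -0.2;-1 0.001 0 0.004 -0.2'>/dev/null; python3 -m inch '-1 0 0 0 0;-1 0 0 0 0;-1 0 0 0 0;-1 0 0 0 0;-1 0 0 0 0'; python3 plan.py .4492 -.1949 .022 126.9;python3 - <<'E'
from h import *
im,d=snap('side','s9'); c=proj('side',[.45,-.195,.03])[0]; x,y=int(c[0]),int(c[1])
cv2.imwrite('pics/s9c.png',cv2.resize(im[y-40:y+30,x-50:x+50],None,fx=7,fy=7,interpolation=cv2.INTER_CUBIC))
E
```

```text
t: 18.03
tcp_pos: [0.4496, -0.1951, 0.0237]
eef_rot: [[-0.8, -0.6, 0.001], [-0.6, 0.8, -0.001], [-0.0, -0.001, -1.0]]
force: [-0.9, 1.0, 6.0]
grip_width: 0.404
t 18.03 tcp [ 0.4496 -0.1951  0.0237] F [-0.9  1.   6. ] g 0.404 | shift [0.0002 0.0004 0.0017] turn -0.02 tilt [-5.0e-04 -1.1e-03 -1.0e+00] n 0.0
```

View pics/s9c.png

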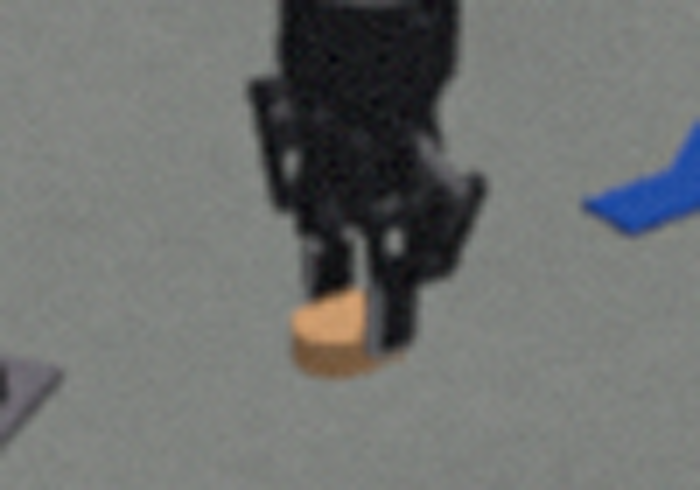

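```bash
python3 -m inch '-1 0 0 -0.04 0;-1 0 0 -0.08 0;-1 0 0 -0.12 0;-1 0 0 -0.14 0;-1 0 0 -0.14 0'|grep -E 'tcp|grip'; python3 plan.py .6221 .1588 .15 96.6
```

```text
tcp_pos: [0.4507, -0.1955, 0.1685]
grip_width: 0.4
t 18.5 tcp [ 0.4507 -0.1955  0.1685] F [ 1.2 -0.2  0.2] g 0.4 | shift [-0.3497  0.1807  0.0184] turn 30.28 tilt [-0.0034 -0.0067 -1.    ] n 9.5
```

```bash
python3 -m inch '-1 -0.17 0.088 0 6;-1 -0.17 0.088 0 12;-1 -0.17 0.088 0 18;-1 -0.17 0.088 0 24;-1 -0.17 0.088 0 30.2'|grep -E 'tcp|grip'; python3 plan.py .6221 .1588 .15 96.6
```

```text
tcp_pos: [0.5329, -0.0198, 0.1623]
grip_width: 0.406
t 18.92 tcp [ 0.5329 -0.0198  0.1623] F [ 1.1 -1.3 -0.5] g 0.406 | shift [-0.1086  0.1675  0.0124] turn -0.18 tilt [ 1.e-04  4.e-04 -1.e+00] n 4.8
```

```bash
python3 -m inch '-1 -0.107 0.166 0 0;-1 -0.107 0.166 0 0;-1 -0.107 0.166 0 0;-1 -0.107 0.166 0 0;-1 -0.107 0.166 0 0'|grep -E 'tcp|grip'; python3 -m inch '-1 0 0 0.02 0;-1 0 0 0.04 0;-1 0 0 0.06 0;-1 0 0 0.06 0;-1 0 0 0.06 0'|grep -E 'tcp|grip';python3 plan.py .6221 .1588 .08 96.6
```

```text
tcp_pos: [0.6199, 0.1579, 0.1619]
grip_width: 0.401
tcp_pos: [0.6187, 0.1548, 0.1017]
grip_width: 0.403
t 19.75 tcp [0.6187 0.1548 0.1017] F [ 0.5 -0.7  1. ] g 0.403 | shift [-0.0039  0.0036  0.0217] turn 0.08 tilt [ 2.5e-03 -2.0e-04 -1.0e+00] n 0.5
```

```bash
python3 -m inch '-1 -0.0037 0.0036 0.01 0;-1 -0.0037 0.0036 0.018 0;-1 -0.0037 0.0036 0.021 0;-1 -0.0037 0.0036 0.021 0;-1 -0.0037 0.0036 0.021 0'|grep -E 'tcp|grip';python3 plan.py .6221 .1588 .0723 96.6;python3 - <<'E'
from fit import *
im,d=snap('side','s10'); n='side'; c=proj(n,[.636,.16,.06])[0].astype(int)
cr=cv2.resize(im[c[1]-40:c[1]+40,c[0]-50:c[0]+50],None,fx=7,fy=7,interpolation=cv2.INTER_CUBIC)
for k,z,col in(('large',.03,(0,255,0)),('middle',.048,(255,0,0))):
        uv=proj(n,place(SH[k][0],(.608,.1572,.115),z)); cv2.polylines(cr,[np.round((uv-(c-[50,40])+.5)*7).astype(np.int32)],True,col,1)
cv2.imwrite(f'pics/s10c.png',cr)
E
```

```text
tcp_pos: [0.6226, 0.1588, 0.0819]
grip_width: 0.401
t 20.17 tcp [0.6226 0.1588 0.0819] F [-0.4  0.1 -0.2] g 0.401 | shift [0.0005 0.     0.0096] turn 0.08 tilt [ 1.e-04 -0.e+00 -1.e+00] n 0.2
```

View pics/s10c.png

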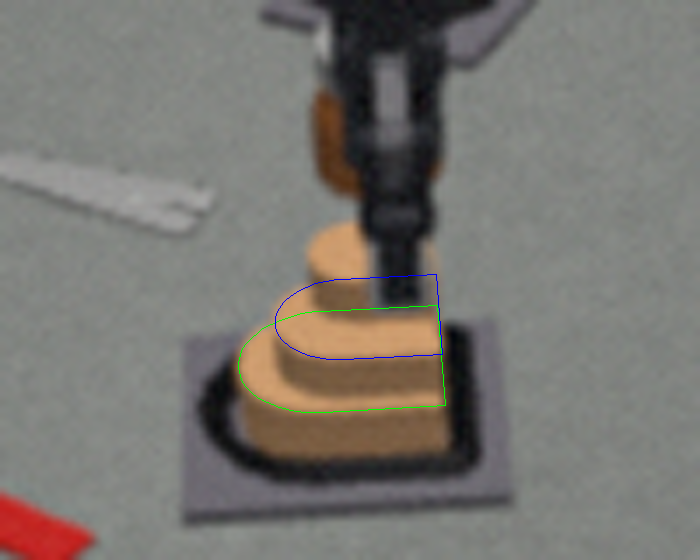

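```bash
python3 -m inch '-1 0.0004 0 0.005 0;-1 0.0004 0 0.0085 0;-1 0.0004 0 0.0095 0;-1 0.0004 0 0.0095 0;-1 0.0004 0 0.0095 0'|grep -E 'tcp|grip|force'; python3 plan.py .6221 .1588 .0717 96.6
```

```text
tcp_pos: [0.6221, 0.1588, 0.0722]
force: [-0.4, 0.6, -0.2]
grip_width: 0.397
t 20.63 tcp [0.6221 0.1588 0.0722] F [-0.4  0.6 -0.2] g 0.397 | shift [ 0.     -0.      0.0005] turn 0.08 tilt [ 1.e-04 -0.e+00 -1.e+00] n 0.0
```

```bash
python3 -m inch '-1 0 0 0.0006 0;-1 0 0 0.0006 0;-1 0 0 0.0006 0;-1 0 0 0.0006 0'|grep -E 'tcp|grip|force'; python3 -m inch '0.2 0 0 0 0;0.2 0 0 0 0;0.2 0 0 0 0;0.2 0 0 -0.01 0;0.2 0 0 -0.04 0'|grep -E 'tcp|grip|force'; python3 -m inch '0.2 0 0 -0.04 0;0.2 0 0 -0.08 0;1 0 0 -0.09 0;1 0 0 -0.09 0'|grep -E 'tcp|grip|force';python3 plan.py .482 .370 .15 96.6; python3 - <<'E'
from fit import *
for n,f in(('top','top0'),('side','side0'),('top','t8')):
    print(n,fit2(n,cv2.imread(f'pics/{f}.png'),'pad',[.482,.37,0],0.,half=20,rot=False))
E
```

```text
tcp_pos: [0.6222, 0.1589, 0.0718]
force: [-0.6, 0.8, 0.4]
grip_width: 0.405
tcp_pos: [0.6204, 0.1585, 0.1083]
force: [0.8, -0.9, -0.1]
grip_width: 0.599
tcp_pos: [0.6234, 0.1591, 0.2073]
force: [0.7, 0.5, 0.5]
grip_width: 0.863
t 21.72 tcp [0.6234 0.1591 0.2073] F [0.7 0.5 0.5] g 0.863 | shift [0.1162 0.2259 0.0566] turn 0.08 tilt [-6.9e-03  6.0e-04 -1.0e+00] n 6.2
top (array([4.81929123e-01, 3.69588007e-01, 6.42425495e-10]), np.float64(0.00434563709324114))
side (array([4.82082977e-01, 3.69274868e-01, 4.94061946e-10]), np.float64(0.007180309683373675))
top (array([4.82010544e-01, 3.69619626e-01, 3.39374568e-10]), np.float64(0.0045949190575828155))
```

```bash
python3 -m inch '1 0.095 0.185 0 -6;1 0.095 0.185 0 -12;1 0.095 0.185 0 -18;1 0.095 0.185 0.02 -25;1 0.095 0.185 0.04 -25'|grep -E 'tcp|grip|force';python3 plan.py .482 .3695 .12 121.6; python3 - <<'E'
from h import *
print(at_z('top',[(171,196),(124,229)],.024))
E
```

```text
tcp_pos: [0.5102, 0.3267, 0.1704]
force: [0.4, -0.3, 0.0]
grip_width: 1.0
t 22.13 tcp [0.5102 0.3267 0.1704] F [ 0.4 -0.3  0. ] g 1.0 | shift [0.0014 0.0512 0.0504] turn 0.57 tilt [-4.6e-03  1.0e-04 -1.0e+00] n 1.7
[[0.58163771 0.38378965 0.024     ]
 [0.49511854 0.46832294 0.024     ]]
```

```bash
python3 -m inch '1 0.0014 0.051 0 0.5;1 0.0014 0.051 0.03 0.5;1 0.0014 0.051 0.06 0.5;1 0.0014 0.051 0.09 0.5;1 0.0014 0.051 0.10 0.5'|grep -E 'tcp|grip|force';python3 -m inch '1 0 0 0 0;1 0 0 0 0'>/dev/null;python3 plan.py .482 .3695 .0235 121.6;  python3 - <<'E'
from fit import *
im,d=snap('top','t11'); n='top'; c=proj(n,[.636,.16,.06])[0].astype(int)
cr=cv2.resize(im[c[1]-40:c[1]+40,c[0]-50:c[0]+50],None,fx=7,fy=7,interpolation=cv2.INTER_CUBIC)
for k,z,col in(('large',.03,(0,255,0)),('middle',.048,(255,0,0)),('small',.066,(0,0,255))):
        uv=proj(n,place(SH[k][0],(.608,.1572,.115),z)); cv2.polylines(cr,[np.round((uv-(c-[50,40])+.5)*7).astype(np.int32)],True,col,1)
cv2.imwrite(f'pics/t11c.png',cr)
im,d=snap('side','s11'); n='side'; c=proj(n,[.56,.3,.04])[0].astype(int)
cr=cv2.resize(im[c[1]-80:c[1]+60,c[0]-80:c[0]+80],None,fx=4.2,fy=4.2,interpolation=cv2.INTER_CUBIC)
cv2.imwrite(f'pics/s11c.png',cr)
E
```

```text
tcp_pos: [0.481, 0.3663, 0.063]
force: [0.2, -0.7, -0.4]
grip_width: 1.002
t 22.72 tcp [0.4833 0.3671 0.0685] F [-0.  -0.3  0.2] g 1.001 | shift [-0.0001  0.0028  0.045 ] turn -0.44 tilt [ 2.e-04 -0.e+00 -1.e+00] n 1.1
```

View pics/t11c.png

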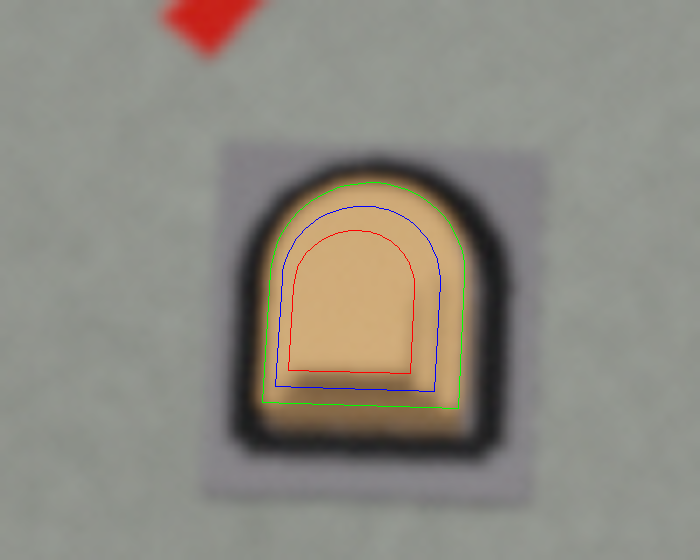

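View pics/s11c.png

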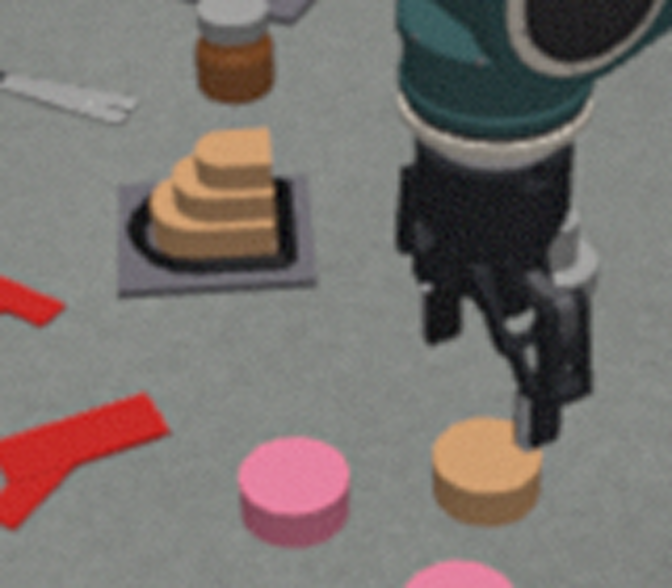

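```bash
python3 -m inch '1 0 0.0028 0.02 0;1 0 0.0028 0.035 0;1 0 0.0028 0.041 0;1 0 0.0028 0.041 0;1 0 0.0028 0.041 0'>/dev/null;python3 plan.py .482 .3695 .0235 121.6
```

```text
t 23.23 tcp [0.4822 0.3697 0.0281] F [ 0.4 -0.2 -0.2] g 0.998 | shift [ 0.0003 -0.0001  0.0046] turn -0.44 tilt [-0.0012  0.     -1.    ] n 0.1
```

```bash
python3 -m inch '1 0 0 0.0045 0;1 0 0 0.0045 0;-1 0 0 0.0045 0;-1 0 0 0.0045 0;-1 0 0 0.0045 0'>/dev/null; python3 -m inch '-1 0 0 0 0;-1 0 0 0 0;-1 0 0 0 0;-1 0 0 0 0'|grep -E 'tcp|grip|force';python3 -m inch '-1 0 0 -0.04 0;-1 0 0 -0.08 0;-1 0 0 -0.12 0;-1 0 0 -0.13 0;-1 0 0 -0.13 0'|grep -E 'tcp|grip|force';python3 plan.py .6396 -.1403 .15 100;python3 - <<'E'
from h import *
im,d=snap('side','s12'); c=proj('side',[.482,.37,.14])[0]; x,y=int(c[0]),int(c[1])
cv2.imwrite('pics/s12c.png',cv2.resize(im[y-50:y+50,x-60:x+60],None,fx=6,fy=6,interpolation=cv2.INTER_CUBIC))
E
```

```text
tcp_pos: [0.482, 0.3698, 0.0232]
force: [-0.8, -0.4, 6.1]
grip_width: 0.632
tcp_pos: [0.4828, 0.3704, 0.1568]
force: [0.2, 0.1, -0.5]
grip_width: 0.627
t 24.4 tcp [0.4828 0.3704 0.1568] F [ 0.2  0.1 -0.5] g 0.627 | shift [ 0.1302 -0.5181  0.0057] turn 21.18 tilt [-6.4e-03  5.0e-04 -1.0e+00] n 12.8
```

View pics/s12c.png

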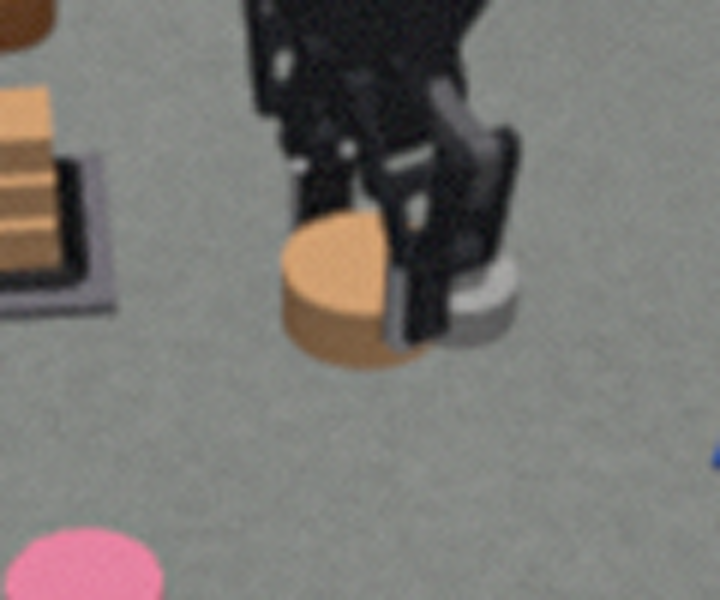

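```bash
python3 -m inch '-1 0.049 -0.195 0 0;-1 0.049 -0.195 0 0;-1 0.049 -0.195 0 0;-1 0.049 -0.195 0 0;-1 0.049 -0.195 0 0'|grep -E 'tcp|grip';python3 -m inch '-1 0.049 -0.195 0 0;-1 0.049 -0.195 0 0;-1 0.049 -0.195 0 0;-1 0.049 -0.195 0 0;-1 0.049 -0.195 0 0'|grep -E 'tcp|grip';python3 plan.py .6396 -.1403 .15 100
```

```text
tcp_pos: [0.5404, 0.1748, 0.1504]
grip_width: 0.634
tcp_pos: [0.5994, -0.0176, 0.1503]
grip_width: 0.633
t 25.28 tcp [ 0.5994 -0.0176  0.1503] F [0.2 1.  0. ] g 0.633 | shift [ 0.029  -0.1258  0.0002] turn 21.14 tilt [ 0.002   0.0011 -1.    ] n 3.1
```

```bash
python3 -m inch '-1 0.029 -0.126 0 7;-1 0.029 -0.126 0 14;-1 0.029 -0.126 0 21;-1 0.029 -0.126 0 21;-1 0.029 -0.126 0 21'|grep -E 'tcp|grip';python3 -m inch '-1 0 0 0.04 0;-1 0 0 0.08 0;-1 0 0 0.095 0;-1 0 0 0.095 0;-1 0 0 0.095 0'|grep -E 'tcp|grip';python3 plan.py .6396 -.1403 .045 100
```

```text
tcp_pos: [0.6397, -0.1398, 0.1497]
grip_width: 0.632
tcp_pos: [0.6399, -0.1369, 0.0574]
grip_width: 0.626
t 26.12 tcp [ 0.6399 -0.1369  0.0574] F [0.5 1.2 1.3] g 0.626 | shift [ 0.0009 -0.0033  0.0124] turn 0.25 tilt [ 1.2e-03  7.0e-04 -1.0e+00] n 0.3
```

```bash
python3 -m inch '-1 0.0005 -0.0032 0 0;-1 0.0005 -0.0032 0.006 0;-1 0.0005 -0.0032 0.008 0;-1 0.0005 -0.0032 0.008 0'|grep -E 'tcp|grip|force';python3 plan.py .6396 -.1403 .0305 100;python3 - <<'E'
from h import *
im,d=snap('side','s13'); c=proj('side',[.64,-.14,.03])[0]; x,y=int(c[0]),int(c[1])
cv2.imwrite('pics/s13c.png',cv2.resize(im[y-50:y+40,x-60:x+60],None,fx=6,fy=6,interpolation=cv2.INTER_CUBIC))
E
```

```text
tcp_pos: [0.6403, -0.141, 0.0496]
force: [1.1, -0.1, -0.0]
grip_width: 0.629
t 26.45 tcp [ 0.6403 -0.141   0.0496] F [ 1.1 -0.1 -0. ] g 0.629 | shift [0.0005 0.0008 0.0191] turn 0.18 tilt [-5.e-04 -2.e-04 -1.e+00] n 0.5
```

View pics/s13c.png

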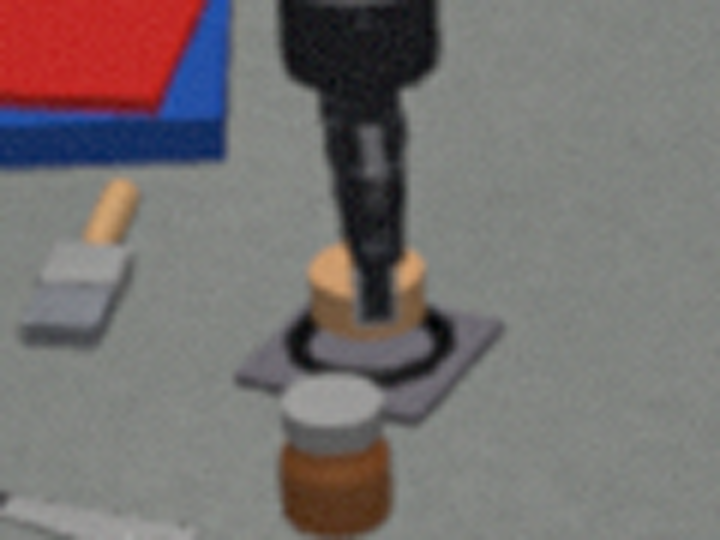

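```bash
python3 -m inch '-1 0.0005 0.0006 0.008 0;-1 0.0005 0.0006 0.014 0;-1 0.0005 0.0006 0.018 0;-1 0.0005 0.0006 0.018 0;-1 0.0005 0.0006 0.018 0'|grep -E 'tcp|grip|force';python3 plan.py .6396 -.1403 .0298 100
```

```text
tcp_pos: [0.6394, -0.1404, 0.0308]
force: [-0.4, 0.2, -0.2]
grip_width: 0.63
t 26.92 tcp [ 0.6394 -0.1404  0.0308] F [-0.4  0.2 -0.2] g 0.63 | shift [-0.0002  0.      0.001 ] turn 0.18 tilt [ 7.e-04  4.e-04 -1.e+00] n 0.0
```

Release, shut, and press.

```bash
python3 -m inch '0.8 0 0 0 0;0.8 0 0 0 0;0.8 0 0 0 0;0.8 0 0 -0.01 0;0.8 0 0 -0.04 0'|grep -E 'tcp|grip|force'; python3 -m inch '-1 0 0 -0.03 0;-1 0 0 -0.03 0;-1 0 0 -0.03 0;-1 0 0 -0.03 0;-1 0 0 -0.03 0'>/dev/null; python3 -m inch '-1 0 0 0 0;-1 0 0 0 0;-1 0 0 0 0;-1 0 0 0 0'|grep -E 'tcp|grip'; python3 plan.py .6396 -.1403 .048 100
```

```text
tcp_pos: [0.6377, -0.14, 0.0681]
force: [0.4, -0.4, -1.0]
grip_width: 0.898
tcp_pos: [0.6394, -0.1404, 0.1009]
grip_width: -0.0
t 28.08 tcp [ 0.6394 -0.1404  0.1009] F [-0.1  1.2  0.4] g -0.0 | shift [-0.0002  0.0001  0.0529] turn 0.18 tilt [ 6.e-04  2.e-04 -1.e+00] n 1.3
```

```bash
python3 -m inch '-1 0 0 0.03 0;-1 0 0 0.048 0;-1 0 0 0.051 0;-1 0 0 0.052 0;-1 0 0 0.052 0'|grep -E 'tcp|force';python3 -m inch '-1 0 0 0.001 0;-1 0 0 0.002 0;-1 0 0 0.003 0;-1 0 0 0.003 0'|grep -E 'tcp|force'; python3 -m inch '-1 0 0 0.001 0;-1 0 0 0.001 0'|grep -E 'tcp|force'
```

```text
tcp_pos: [0.6397, -0.1405, 0.0497]
force: [0.6, 0.3, -0.0]
tcp_pos: [0.6399, -0.1405, 0.047]
force: [-0.4, -0.1, 3.6]
tcp_pos: [0.6399, -0.1405, 0.047]
force: [-6.4, 1.6, 13.5]
```

```bash
python3 -m inch '-1 0 0 -0.04 0;-1 0 0 -0.08 0;1 0 0 -0.12 0;1 0 0 -0.15 0;1 0 0 -0.15 0'|grep -E 'tcp|force';python3 plan.py .441 .2007 .18 100
```

```text
tcp_pos: [0.6413, -0.1409, 0.2033]
force: [-0.3, 0.2, 0.0]
t 29.42 tcp [ 0.6413 -0.1409  0.2033] F [-0.3  0.2  0. ] g 0.419 | shift [0.137  0.3717 0.0206] turn 0.18 tilt [-0.0087 -0.0041 -1.    ] n 9.5
```

```bash
python3 -m inch '1 0.068 0.186 0 0;1 0.068 0.186 0 0;1 0.068 0.186 0 0;1 0.068 0.186 0 0;1 0.068 0.186 0 0'|grep -E 'tcp';python3 -m inch '1 0.068 0.186 0 0;1 0.068 0.186 0 0;1 0.068 0.186 0 0;1 0.068 0.186 0 0;1 0.068 0.186 0 0'|grep -E 'tcp'; python3 plan.py .441 .2007 .1 100; python3 - <<'E'
from fit import *
im,d=snap('top','t14'); print('pad',fit2('top',im,'pad',[.6396,-.1403,0],.006,half=22,rot=False))
P=cloud('top',d).reshape(-1,3); m=(np.hypot(P[:,0]-.64,P[:,1]+.14)<.02); print(np.linalg.lstsq(np.c_[P[m][:,:2]-[.64,-.14],np.ones(m.sum())],P[m][:,2],rcond=None)[0].round(4))
cr=cv2.resize(im[140:280,210:470],None,fx=3,fy=3,interpolation=cv2.INTER_CUBIC); cv2.imwrite('pics/t14c.png',cr)
im,d=snap('side','s14');print('pad',fit2('side',im,'pad',[.6396,-.1403,0],.006,half=22,rot=False))
E
```

```text
tcp_pos: [0.5381, 0.0326, 0.1951]
tcp_pos: [0.4382, 0.2037, 0.1954]
t 30.25 tcp [0.4382 0.2037 0.1954] F [-0.2  0.5 -0. ] g 1.001 | shift [-0.0022 -0.0035  0.0954] turn 0.21 tilt [-6.e-04  6.e-04 -1.e+00] n 2.3
pad (array([ 6.40942488e-01, -1.41189701e-01,  5.99379232e-11]), np.float64(0.025070349494266904))
[-0.0095  0.011   0.03  ]
pad (array([ 6.39371301e-01, -1.38414216e-01,  3.18742031e-10]), np.float64(0.036513266083105386))
```

View pics/t14c.png

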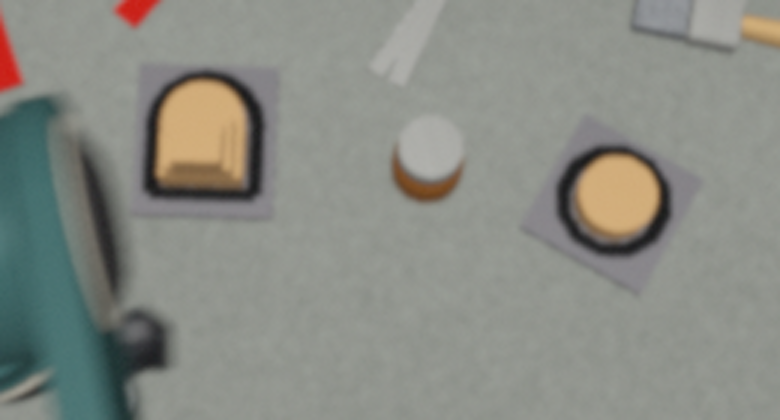

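```bash
python3 -m inch '1 -0.0022 -0.0033 0.04 0;1 -0.0022 -0.0033 0.08 0;1 -0.0022 -0.0033 0.105 0;1 -0.0022 -0.0033 0.105 0;1 -0.0022 -0.0033 0.105 0'|grep -E 'tcp'; python3 plan.py .441 .2007 .040 100;python3 - <<'E'
from h import *
im,d=snap('side','s15'); c=proj('side',[.441,.2,.05])[0]; x,y=int(c[0]),int(c[1])
cv2.imwrite('pics/s15c.png',cv2.resize(im[y-50:y+40,x-60:x+60],None,fx=6,fy=6,interpolation=cv2.INTER_CUBIC))
E
```

```text
tcp_pos: [0.4425, 0.1984, 0.09]
t 30.77 tcp [0.4425 0.1984 0.09  ] F [ 0.5 -0.4  1.2] g 0.999 | shift [0.001  0.0026 0.05  ] turn 0.16 tilt [ 1.9e-03 -5.0e-04 -1.0e+00] n 1.2
```

View pics/s15c.png

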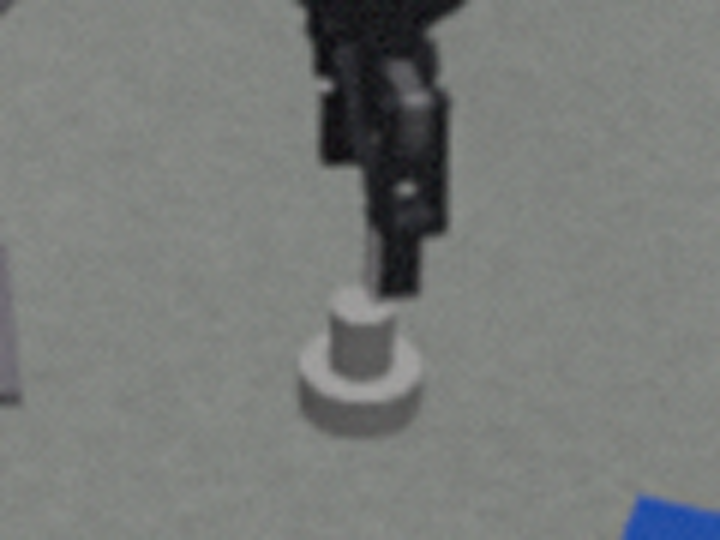

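```bash
python3 - <<'E'
from h import *
c=proj('side',[.441,.2,.05])[0]; x,y=int(c[0]),int(c[1])
f=lambda u,v:(x-60+(u+.5)/6-.5,y-50+(v+.5)/6-.5)
print(at_z('side',[f(362,304)],.05),at_z('side',[f(360,368)],.02))
E
python3 -m inch '1 0.0005 0.0024 0.02 0;1 0.0005 0.0024 0.04 0;1 0.0005 0.0024 0.045 0;1 0.0005 0.0024 0.045 0;1 0.0005 0.0024 0.045 0'|grep -E 'tcp'; python3 plan.py .441 .2007 .0405 100
```

```text
[[0.44242119 0.20093652 0.05      ]] [[0.44228488 0.20406596 0.02      ]]
tcp_pos: [0.4426, 0.2013, 0.0471]
t 31.23 tcp [0.4426 0.2013 0.0471] F [ 0.5 -0.3 -0. ] g 0.999 | shift [ 0.0017 -0.0003  0.0066] turn 0.17 tilt [-1.7e-03  3.0e-04 -1.0e+00] n 0.2
```

```bash
python3 -m inch '1 0.001 0 0.006 0;1 0.001 0 0.006 0;-1 0.001 0 0.006 0;-1 0.001 0 0.006 0;-1 0.001 0 0.006 0'>/dev/null; python3 -m inch '-1 0 0 0 0;-1 0 0 0 0;-1 0 0 0 0;-1 0 0 0 0;-1 0 0 0 0'|grep -E 'tcp|grip|force'; python3 -m inch '-1 0 0 0 0;-1 0 0 0 0'|grep -E 'tcp|grip|force'
```

```text
tcp_pos: [0.4409, 0.2009, 0.0396]
force: [-2.6, -2.5, 5.6]
grip_width: 0.273
tcp_pos: [0.4409, 0.2009, 0.0396]
force: [-1.9, -1.6, 5.2]
grip_width: 0.275
```

```bash
python3 -m inch '-1 0 0 -0.02 0;-1 0 0 -0.05 0;-1 0 0 -0.09 0;-1 0 0 -0.13 0;-1 0 0 -0.15 0'|grep -E 'tcp|grip|force'; python3 -m inch '-1 0 0 0 0;-1 0 0 0 0'|grep -E 'tcp|grip|force';python3 plan.py .6394 -.1404 .18 100;python3 - <<'E'
from h import *
im,d=snap('side','s16'); c=proj('side',[.441,.2,.17])[0]; x,y=int(c[0]),int(c[1])
cv2.imwrite('pics/s16c.png',cv2.resize(im[y-50:y+40,x-60:x+60],None,fx=6,fy=6,interpolation=cv2.INTER_CUBIC))
E
```

```text
tcp_pos: [0.4413, 0.2012, 0.1936]
force: [1.2, -0.1, -3.5]
grip_width: 0.276
tcp_pos: [0.4409, 0.201, 0.1891]
force: [0.0, -0.4, -5.6]
grip_width: 0.277
t 32.82 tcp [0.4409 0.201  0.1891] F [ 0.  -0.4 -5.6] g 0.277 | shift [-0.1351 -0.3711  0.0092] turn 0.18 tilt [-7.e-04  2.e-04 -1.e+00] n 9.5
```

View pics/s16c.png

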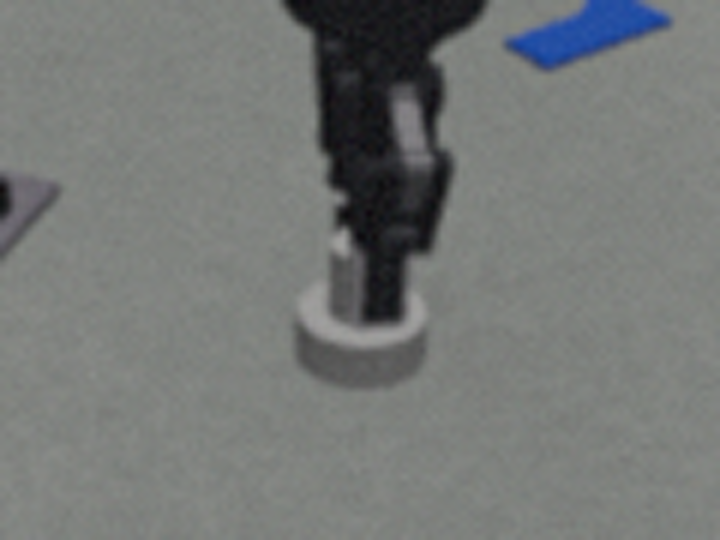

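```bash
python3 - <<'E'
from h import *
c=proj('side',[.441,.2,.17])[0]; x,y=int(c[0]),int(c[1])
for z in(.150,.1695): print(((proj('side',[.4409,.201,z])[0]-[x-60,y-50]+.5)*6-.5).round(1))
E
python3 -m inch '-1 -0.068 -0.186 0 0;-1 -0.068 -0.186 0 0;-1 -0.068 -0.186 0 0;-1 -0.068 -0.186 0 0;-1 -0.068 -0.186 0 0'|grep -E 'tcp|grip';python3 -m inch '-1 -0.0675 -0.185 0 0;-1 -0.0675 -0.185 0 0;-1 -0.0675 -0.185 0 0;-1 -0.0675 -0.185 0 0;-1 -0.0675 -0.185 0 0'|grep -E 'tcp|grip'; python3 -m inch '-1 0 0 0.03 0;-1 0 0 0.06 0;-1 0 0 0.08 0;-1 0 0 0.08 0;-1 0 0 0.08 0'|grep -E 'tcp|grip'; python3 plan.py .6394 -.1404 .08 100
```

```text
[363.1 353.5]
[365.  310.7]
tcp_pos: [0.5408, 0.0272, 0.1864]
grip_width: 0.274
tcp_pos: [0.6399, -0.1432, 0.1857]
grip_width: 0.279
tcp_pos: [0.6385, -0.14, 0.1065]
grip_width: 0.281
t 34.12 tcp [ 0.6385 -0.14    0.1065] F [ 0.4 -0.3 -3.8] g 0.281 | shift [-0.0009 -0.0006  0.0265] turn 0.17 tilt [ 0.0044  0.002  -1.    ] n 0.6
```

```bash
python3 -m inch '-1 0 0 0 0;-1 0 0 0.01 0;-1 0 0 0.02 0;-1 0 0 0.026 0;-1 0 0 0.026 0'|grep -E 'tcp|grip';python3 -m inch '-1 0 0 0 0;-1 0 0 0 0'>/dev/null; python3 plan.py .6397 -.1403 .0702 100;python3 - <<'E'
from h import *
im,d=snap('side','s17'); c=proj('side',[.64,-.14,.05])[0]; x,y=int(c[0]),int(c[1])
cv2.imwrite('pics/s17c.png',cv2.resize(im[y-50:y+40,x-60:x+60],None,fx=6,fy=6,interpolation=cv2.INTER_CUBIC))
E
```

```text
tcp_pos: [0.639, -0.14, 0.0813]
grip_width: 0.278
t 34.7 tcp [ 0.6399 -0.1403  0.0836] F [ 0.1  0.1 -5.4] g 0.272 | shift [0.0002 0.     0.0134] turn 0.18 tilt [-3.e-04 -2.e-04 -1.e+00] n 0.3
```

View pics/s17c.png

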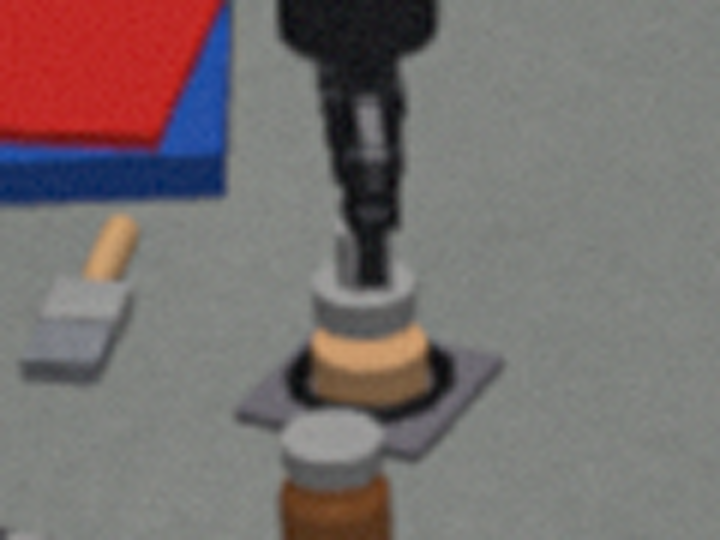

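```bash
python3 - <<'E'
from h import *
c=proj('side',[.64,-.14,.05])[0]; x,y=int(c[0]),int(c[1])
for z in(.018,.03,.054,.0640): print(z,((proj('side',[.6397,-.1403,z])[0]-[x-60,y-50]+.5)*6-.5).round(1))
im=cv2.imread('pics/s17.png'); o=np.array([x-60,y-50])
# subpixel edges along rows: pad (side wall) and disc wall
r=lambda v:int(round((v+.5)/6-.5))+o[1]
for v in(375,385,310,320):
    row=im[r(v),o[0]:o[0]+120].astype(int); print(v,r(v),[(i*6,tuple(row[i])) for i in range(48,76)][::1] if v in(385,) else '')
E
```

```text
0.018 [369.5 361.8]
0.03 [368.6 340.8]
0.054 [366.7 298.1]
0.064 [365.9 280.1]
375 216 
385 218 [(288, (np.int64(42), np.int64(42), np.int64(41))), (294, (np.int64(18), np.int64(16), np.int64(11))), (300, (np.int64(26), np.int64(24), np.int64(25))), (306, (np.int64(48), np.int64(51), np.int64(58))), (312, (np.int64(76), np.int64(83), np.int64(100))), (318, (np.int64(61), np.int64(82), np.int64(109))), (324, (np.int64(60), np.int64(86), np.int64(113))), (330, (np.int64(59), np.int64(85), np.int64(112))), (336, (np.int64(64), np.int64(90), np.int64(117))), (342, (np.int64(67), np.int64(90), np.int64(119))), (348, (np.int64(63), np.int64(90), np.int64(115))), (354, (np.int64(64), np.int64(91), np.int64(119))), (360, (np.int64(64), np.int64(90), np.int64(117))), (366, (np.int64(69), np.int64(94), np.int64(121))), (372, (np.int64(61), np.int64(88), np.int64(117))), (378, (np.int64(66), np.int64(90), np.int64(119))), (384, (np.int64(67), np.int64(93), np.int64(120))), (390, (np.int64(67), np.int64(93), np.int64(122))), (396, (np.int64(69), np.int64(95), np.int64(124))), (402, (np.int64(65), np.int64(94), np.int64(121))), (408, (np.int64(64), np.int64(90), np.int64(120))), (414, (np.int64(65), np.int64(90), np.int64(117))), (420, (np.int64(67), np.int64(85), np.int64(109))), (426, (np.int64(66), np.int64(71), np.int64(83))), (432, (np.int64(36), np.int64(36), np.int64(37))), (438, (np.int64(24), np.int64(25), np.int64(24))), (444, (np.int64(39), np.int64(38), np.int64(37))), (450, (np.int64(72), np.int64(68), np.int64(70)))]
310 205 
320 207
```

```bash
python3 plan.py .6388 -.1403 .0702 100; python3 -m inch '-1 0.001 0 0.006 0;-1 0.001 0 0.01 0;-1 0.001 0 0.012 0;-1 0.001 0 0.013 0;-1 0.001 0 0.013 0'|grep -E 'tcp|grip|force'; python3 plan.py .6388 -.1403 .0696 100
```

```text
t 34.75 tcp [ 0.64   -0.1403  0.0837] F [-1.5 -0.9 -4.7] g 0.279 | shift [0.0011 0.0002 0.0135] turn 0.18 tilt [-6.e-04 -2.e-04 -1.e+00] n 0.3
tcp_pos: [0.6387, -0.1404, 0.07]
force: [-0.2, -0.9, -4.1]
grip_width: 0.276
t 35.17 tcp [ 0.6387 -0.1404  0.07  ] F [-0.2 -0.9 -4.1] g 0.276 | shift [-0.0002  0.0001  0.0004] turn 0.18 tilt [ 3.e-04  1.e-04 -1.e+00] n 0.0
```

```bash
python3 -m inch '-1 0 0 0.0005 0;-1 0 0 0.0008 0;-1 0 0 0.0008 0;-1 0 0 0.0008 0'|grep -E 'tcp|grip|force'
```

```text
tcp_pos: [0.6389, -0.1405, 0.0697]
force: [-0.2, 0.1, -2.2]
grip_width: 0.277
```

```bash
python3 -m inch '-1 0 0 0.0004 0;-1 0 0 0.0004 0;-1 0 0 0.0004 0'|grep -E 'tcp|grip|force';python3 -m inch '0 0 0 0 0;0 0 0 0 0;0 0 0 0 0;0 0 0 0 0;0 0 0 -0.02 0'|grep -E 'tcp|grip|force'; python3 -m inch '0.2 0 0 -0.03 0;0.5 0 0 -0.06 0;0.5 0 0 -0.1 0;0.5 0 0 -0.13 0;0.5 0 0 -0.15 0'|grep -E 'tcp|grip|force'; python3 plan.py .40 0 .3 100
```

```text
tcp_pos: [0.6389, -0.1405, 0.0696]
force: [-3.1, 0.6, 4.0]
grip_width: 0.278
tcp_pos: [0.6372, -0.1401, 0.0854]
force: [-0.4, 0.2, -1.0]
grip_width: 0.501
tcp_pos: [0.6392, -0.1406, 0.2431]
force: [-0.5, -0.6, 0.1]
grip_width: 0.748
t 36.58 tcp [ 0.6392 -0.1406  0.2431] F [-0.5 -0.6  0.1] g 0.748 | shift [ 0.2104  0.1805 -0.0579] turn 0.18 tilt [-0.0034 -0.0016 -1.    ] n 6.8
```

Now clear the arm away and check.

```bash
python3 -m inch '0.5 0.1 -0.17 0 0;0.5 0.1 -0.17 0 0;0.5 0.1 -0.17 0 0;0.5 0.1 -0.17 0 0;0.5 0.1 -0.17 0 0'|grep tcp; python3 -m inch '0.5 0.1 -0.12 0 0;0.5 0.1 -0.12 0 0;0.5 0.1 -0.12 0 0;0.5 0.1 -0.12 0 0;0.5 0.1 -0.12 0 0'|grep tcp;python3 - <<'E'
from fit import *
for n in('top','side'):
    im,d=snap(n,n+'_end')
    if n=='top':
        P=cloud('top',d).reshape(-1,3); m=(abs(P[:,2]-.08)<.004)&(np.hypot(P[:,0]-.64,P[:,1]+.14)<.04); print('grip top',P[m].mean(0))
        m=(abs(P[:,2]-.05)<.003)&(np.hypot(P[:,0]-.64,P[:,1]+.14)<.04); print('disc',cv2.minEnclosingCircle(P[m][:,:2].astype(np.float32)),P[m].mean(0))
        m=np.hypot(P[:,0]-.632,P[:,1]-.160)<.01; print('small top',P[m].mean(0))
        cr=im[140:280,210:470]
    else: cr=im[180:320,200:400]
    cr=cv2.resize(cr,None,fx=3,fy=3,interpolation=cv2.INTER_CUBIC) if n=='top' else cv2.resize(cr,None,fx=4,fy=4,interpolation=cv2.INTER_CUBIC)
    cv2.imwrite(f'pics/{n}_endc.png',cr)
E
```

```text
tcp_pos: [0.569, -0.3281, 0.2392]
tcp_pos: [0.4901, -0.4656, 0.2387]
grip top [ 0.63840762 -0.14021904  0.08014278]
disc ((0.6390764117240906, -0.1402561217546463), 0.025409065186977386) [ 0.63500236 -0.13807153  0.04983525]
small top [0.6320475  0.16016142 0.06589844]
```

View pics/top_endc.png

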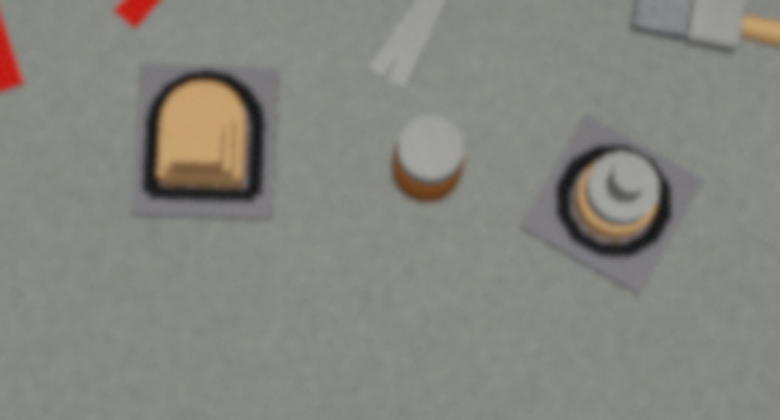

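View pics/side_endc.png

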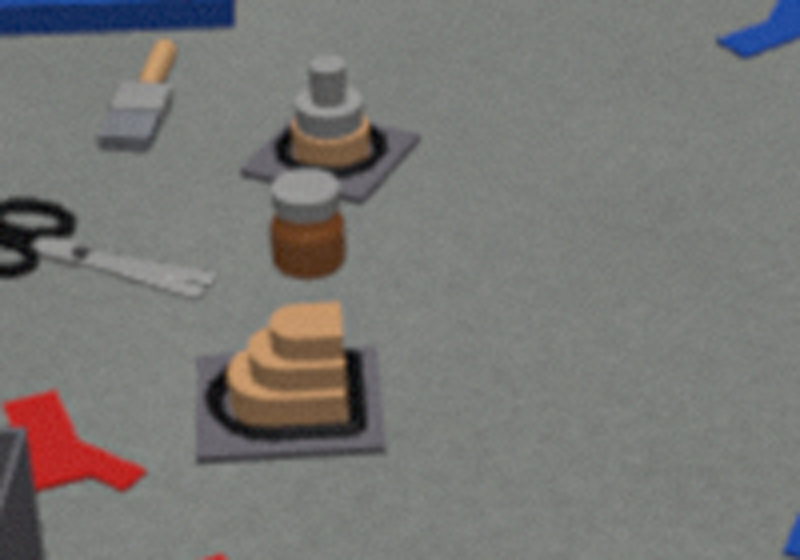

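```bash
python3 -m inch '0.5 0 0 0 0;0.5 0 0 0 0;0.5 0 0 0 0;0.5 0 0 0 0;0.5 0 0 0 0'|grep -E 't:|tcp'; python3 -c "
from workcell import arm
print(arm.hand_in())"
```

```text
t: 37.93
tcp_pos: [0.4936, -0.4607, 0.2392]
eef_rot: [[-0.984, -0.178, 0.0], [-0.178, 0.984, -0.0], [-0.0, -0.0, -1.0]]
the job is handed in; nothing more can be done
None
```

The layup is done in the order asked and handed in at about 38 s, with the gripper released and clear of everything.

- **Heel stack:** The large block is pressed home with its top at 30 mm. The middle and small blocks sit on it with straight edges flush and centred, and the top of the stack measured 65.9 mm against 66 mm expected. Predicted block outlines matched the pictures to within about 1 mm (small block from the top view only).
- **Round pad and weight:** The pad is pressed home with its top at 30 mm. The weight stands upright on it, with its grip top at 80 mm. Its centre measured (0.639, -0.140) against the pad at (0.639, -0.140).
- **Jar and look-alikes:** The glue jar still stands upright where it was, and I did not touch the pink pads.

**Checks that disagreed:**
- The two cameras put the pad's centre up to about 3 mm apart. I took the position from the arm's grasp and release, which lay between them, and then shifted the weight about 1 mm in x after the side view.
- Automatic outline fits of the blocks in the stack were unreliable because cork lay on cork. I judged those placements by overlaying the predicted outlines instead.

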